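# Charge the melting crucible with alloy slugs

### The arm

A 6-joint arm with a two-finger parallel gripper is mounted at the origin on the work surface. World frame = base frame: x ahead of the robot, y to its left, z up, the work surface at z = 0. Lengths are in m, angles in degrees, forces in N, time in s.
With the tool pointing down it reaches from about 0.25 to 0.725 m from the base axis. Payload 9.7 kg.
Tool frame: the origin (TCP) lies on the centre line of the jaws, within the pads' length; the fingertips stand 19 mm ahead of it and the grasp point (between the pads) is the TCP (bot.tcp_to_tips is the z of the fingertips in the tool frame, in m); z points along the fingers, y is the line along which they close (so a half turn about z gives the same grasp; the last joint's range is limited). The gripper opens to 85 mm and grips with 20 to 120 N. Pads are 22 mm wide; open, the fingers measure 114 mm over their backs; the gripper's body (76 mm by 85 mm) begins 54 mm behind the grasp point. The pads swing forward as they close: fully open they stand 13 mm farther back than shut.
Start: joints at [69.958, 4.979, 10.078, 95.1, 0, 90], TCP at [0.188, 0.517, 0.25] pointing down, gripper open.
Joint ranges: [-179.16, 179.16], [-48.56, 103.87], [-65.8, 70.77], [-126.05, 130.52], [-82.76, 87.17], [-180, 180]. Speed limits (degrees/s): [127.2, 127.2, 147.25, 180, 180, 180].

### API

Orientations are given as [roll, pitch, yaw] about the fixed x, y, z axes, in that order (R = Rz(yaw) Ry(pitch) Rx(roll)).
In Python, from workcell import bot gives the robot as it stands. The module is installed in compiled form; this text tells all that it offers.
- The arm moves only by the tool play_rows, never from a script. Its argument "increments" is a list of rows, each an object with "slide": the shift along the tool's x, y, z in mm, a list of three; "angular": the turn, a rotation vector about the tool's x, y, z in degrees, a list of three; "claw": the opening, from -1 (shut) to 1 (fully open). In form: [{"slide": [x, y, z], "angular": [rx, ry, rz], "claw": claw}, ...]. A call has 1 to 8 rows; each row shifts and turns the commanded pose from where the row before left it, along the tool's axes as they then stand; what a row does not reach is not made up. A row lasts 1/10 s, in which the tool goes at most 50 mm and 8.59 degrees, less where a joint would pass 70% of its speed; a pose out of reach is approached as far as the arm can. A call is refused whole if a number of a shift passes 50 or a number of a turn 8.59, either way. A call with a gripper value outside its range is refused whole. The fingers move at their own pace and stop on an object; "squeeze" is the grip in N (left out, the last holds). Time passes only in rows, so rows that do not move let the fingers close. It gives the time, the measured TCP pose, the force, the opening and the grip force at its end, in the units of the state.
- bot.get_obs(): the state, without advancing time (a new reading comes with each control period).
- bot.camera(name): name is "side" or "top"; returns the picture (420x560x3 uint8, red, green, blue); there is no depth.
- bot.camera_info(name): a dict with "fovy" (degrees; the focal length in pixels is half the picture's height over the tangent of half this angle, whatever the lens; pixels are square), "cx", "cy" (the principal point, pixels), "k1" (the pictures are not rectified: a ray, as slopes to the right and down, at radius r is drawn at 1 + k1 r^2 times it, then the intrinsics apply), "R" (3x3) and "t" (3): a world point X has camera coordinates R X + t. Camera axes: x right, y down, z forward; pixel columns grow to the right and rows downward; lengths in m; the calibration is good to about 2 mm. A picture is of the moment at which its call begins. camera_info takes no time and is no camera call.
- bot.job_done(): hands the job in; it is judged then, once.
The state is a dict: "time": time; "q": joint angles; "qd": joint speeds; "joint_efforts": joint torques, N m; "ee_pos": TCP position; "tcp_rot": TCP orientation; "wrist_force": force on the tool from outside, world axes, zero at the start; "torque": the same for the moment, N m; "opening": finger opening in m; "grasp_force": force on a finger pad.
Only numpy, scipy, OpenCV 4.12 (cv2) and the standard library are available. Lean on these libraries where they do the work, as an engineer would, in place of code of your own. Each camera call takes 0.05 s, during which the arm holds its last target. There are 200 camera calls.

### The job

Stand the empty crucible upright in the middle of the narrow pedestal of the melting unit, then use the scoop to bring every alloy slug from the tray into it; slugs lying in the tray must not be touched with the fingers, but one spilt on the bench may be picked up by hand. When all slugs are in, throw the start lever fully over, and leave the scoop lying flat on the middle of its mat, its handle up. Leave the other things on the bench where they are.

Things in the scene. Friction and masses are not known exactly. Their poses are not given: they have to be found in the camera images.
- crucible_mid (a point): The empty white ceramic crucible: an open straight-sided cup 62 mm across outside, 54 mm inside, 50 mm tall, bottom 6 mm thick and flat (58 mm across), 0.22 kg, standing on the bench. This point is its centre half-way up, 25 mm above its underside; z is up out of its mouth.
- pedestal_top (a point): Centre of the flat top of the narrow white ceramic pedestal, 44 mm across, on the low white melting unit; 75 mm above the bench, 45 mm above the unit's housing. Axes are the unit's: x points away from the robot, z up.
- melter: The fixed melting unit; origin on the bench below the pedestal. In its axes the white housing reaches x -80 to 90 mm, y -55 to 145 mm, 30 mm high; a cream ledge 65 mm high runs along its far edge, x 57 to 87 mm.
- lever (a joint): Start lever of the melting unit: steel rod with a black ball. 0 rad = off (leans to the unit's -x, towards the robot), 1.0 rad = fully over to the unit's +x, its stop. Stays where left; moves with about 1 N at the ball. It turns about the unit's y axis; the pivot is 20 mm to the -x side and 105 mm to the +y side of the pedestal's axis, 52 mm above the bench.
- lever_tip (a point): Centre of the lever's black ball (26 mm diameter), 80 mm from the pivot.
- tray_floor (a point): Centre of the slug tray at floor height (on its middle divider). Fixed bright steel tray: floor 4 mm above the bench; two parallel lanes along x, centred 26 mm to either side (y = +26 and -26 mm), each 180 mm long, 48 mm wide and 26 mm deep; walls 4 mm thick, rim 30 mm above the bench. x points away from the robot. At the start no slug reaches beyond x = +8 mm.
- scoop_handle (a point): Centre of the grip on the scoop's handle: a black upright square post, 14 x 14 mm, from 25 to 80 mm above the scoop's underside, with a 18 x 18 x 6 mm cap on top. This point is 62 mm above the scoop's underside and 31 mm to the rear (+x) of the scoop's mid point. Axes are the scoop's: the nose (open end) points along -x, z is up. The scoop weighs 0.16 kg and stands flat by itself with the handle upright.
- scoop_mid (a point): Mid point of the flat underside of the scoop, a steel pan: floor 2 mm thick, 44 mm wide, from the nose 36 mm in front (-x) to 38 mm behind this point; side and back walls 2 mm thick, 22 mm high; the side walls start 24 mm in front of this point. Same axes as the handle point.
- scoop_nose (a point): Middle of the scoop's nose, lower edge; same axes. The front 12 mm of the floor is a thin lip without side walls, 0.8 mm thick at the tip, narrowing at about 45 degrees to 24 mm wide. Both near corners of each tray lane are bevelled to match (45 degrees, 10.5 mm legs), so the nose fits right up to the end wall.
- mat_mid (a point): Centre of the scoop's thin black rubber mat, 130 x 100 mm, 1 mm thick, lying on the bench (the scoop rests at bench height on it).
- slug0_mid (a point): Centre of a casting-alloy slug: a bright metal pellet with round ends, 12 mm diameter, 16 mm long (along its x), 12 g, slippery on the polished tray, scoop and crucible (friction about 0.22). Five to ten slugs are present; None if absent.
- slug1_mid (a point): Centre of a casting-alloy slug: a bright metal pellet with round ends, 12 mm diameter, 16 mm long (along its x), 12 g, slippery on the polished tray, scoop and crucible (friction about 0.22). Five to ten slugs are present; None if absent.
- slug2_mid (a point): Centre of a casting-alloy slug: a bright metal pellet with round ends, 12 mm diameter, 16 mm long (along its x), 12 g, slippery on the polished tray, scoop and crucible (friction about 0.22). Five to ten slugs are present; None if absent.
- slug3_mid (a point): Centre of a casting-alloy slug: a bright metal pellet with round ends, 12 mm diameter, 16 mm long (along its x), 12 g, slippery on the polished tray, scoop and crucible (friction about 0.22). Five to ten slugs are present; None if absent.
- slug4_mid (a point): Centre of a casting-alloy slug: a bright metal pellet with round ends, 12 mm diameter, 16 mm long (along its x), 12 g, slippery on the polished tray, scoop and crucible (friction about 0.22). Five to ten slugs are present; None if absent.
- slug5_mid (a point): Centre of a casting-alloy slug: a bright metal pellet with round ends, 12 mm diameter, 16 mm long (along its x), 12 g, slippery on the polished tray, scoop and crucible (friction about 0.22). Five to ten slugs are present; None if absent.
- slug6_mid (a point): Centre of a casting-alloy slug: a bright metal pellet with round ends, 12 mm diameter, 16 mm long (along its x), 12 g, slippery on the polished tray, scoop and crucible (friction about 0.22). Five to ten slugs are present; None if absent.
- slug7_mid (a point): Centre of a casting-alloy slug: a bright metal pellet with round ends, 12 mm diameter, 16 mm long (along its x), 12 g, slippery on the polished tray, scoop and crucible (friction about 0.22). Five to ten slugs are present; None if absent.
- slug8_mid (a point): Centre of a casting-alloy slug: a bright metal pellet with round ends, 12 mm diameter, 16 mm long (along its x), 12 g, slippery on the polished tray, scoop and crucible (friction about 0.22). Five to ten slugs are present; None if absent.
- slug9_mid (a point): Centre of a casting-alloy slug: a bright metal pellet with round ends, 12 mm diameter, 16 mm long (along its x), 12 g, slippery on the polished tray, scoop and crucible (friction about 0.22). Five to ten slugs are present; None if absent.
- cast_model: Plaster tooth model, 60 x 65 x 32 mm; loose bystander, leave alone. Origin at its underside.
- wax_block: Flat pink wax block, 70 x 30 x 14 mm; loose bystander, leave alone. Origin at its underside.
- mix_bowl: Blue mixing bowl, 80 mm across, 40 mm tall; loose bystander, leave alone. Origin at its underside.
- spatula: Spatula lying on the bench, about 200 mm long; loose bystander, leave alone. Origin at its underside.
Things that resemble listed ones, but are neither listed nor needed, are in the scene too. What is shaped like the part that bears crucible_mid but brown or yellow is not meant.

How it is judged:
By the outcome, as a careful person would: the job done as asked, in the order asked, and still so for the second after the job is handed in, with the robot touching nothing.
Of slug0, slug1, slug2, slug3, slug4, slug5, slug6, slug7, slug8, slug9 only 5 to 10 are there at a start; the rules pass over those that are not, and their reading is None.
At some moment in a run one of scoop may be knocked a few centimetres aside while the robot is not near it.
Once in a run the grip may slacken for a moment while it holds something.
It also fails if it takes over 210 s, if anything falls off the work surface, if the arm or the gripper's body presses on something with over 40 N, if the wrist force passes 120 N, or if a joint passes its speed limit or range.

## Working session

There is one attempt and no reset: what is moved stays moved. The work goes in short steps, Python scripts to look and compute and a tool call to move; the robot and the scene stay as the last step left them, time stands still between calls to the robot, and variables do not carry over. Pictures are saved under pics/ and viewed, at most 14 in all, crops included, and the job is handed in when it is done.

Besides the shell and the picture viewer there is one more tool, called after "Request:" as a command line: name --argument value ..., lists and objects as JSON in quotes. play_rows: Moves the arm, as the interface text tells. Its arguments: {"type":"object","properties":{"increments":{"type":"array"},"squeeze":{"type":"number"}},"required":["increments"]}

```bash
mkdir -p pics; ls
cat > h.py <<'E'
import numpy as np, cv2
from scipy.spatial.transform import Rotation as Ro
from workcell import bot
def snap(n,f):
    im=bot.camera(n); cv2.imwrite('pics/'+f+'.png',im[:,:,::-1]); return im
def ray(n,u,v):
    c=bot.camera_info(n); f=210/np.tan(np.radians(c['fovy'])/2)
    x=np.array([(u-c['cx'])/f,(v-c['cy'])/f]); s=x.copy()
    for _ in range(20): s=x/(1+c['k1']*(s@s))
    R=np.array(c['R']);t=np.array(c['t'])
    return -R.T@t, R.T@np.array([s[0],s[1],1])
def onz(n,u,v,z):
    o,d=ray(n,u,v); return o+d*(z-o[2])/d[2]
def proj(n,X):
    c=bot.camera_info(n); f=210/np.tan(np.radians(c['fovy'])/2)
    p=np.array(c['R'])@np.array(X)+np.array(c['t']); s=p[:2]/p[2]
    s=s*(1+c['k1']*(s@s)); return s*f+[c['cx'],c['cy']]
E
python3 - <<'E'
from h import *
a=snap('top','top0'); b=snap('side','side0')
for n in('top','side'): 
    i=bot.camera_info(n); print(n,i, -np.array(i['R']).T@np.array(i['t']))
print(bot.get_obs())
E
```

```text
pics
top {'fovy': 51.93898367613074, 'cx': 279.6088082098027, 'cy': 207.31075647351932, 'k1': 0.031079294112805893, 'R': array([[-0.00931308, -0.9997879 ,  0.01836925],
       [-0.99786154,  0.00810348, -0.06485886],
       [ 0.06469624, -0.01893401, -0.99772536]]), 't': array([-0.06419296,  0.59065699,  1.03764921])} [ 0.52166406 -0.04931886  1.07477745]
side {'fovy': 57.857469500478, 'cx': 271.5367366027186, 'cy': 206.25899734673044, 'k1': -0.09707237603822884, 'R': array([[ 0.99838094, -0.05614275,  0.00913775],
       [-0.03364854, -0.71244921, -0.70091647],
       [ 0.04586156,  0.69947417, -0.71318483]]), 't': array([-0.61086908,  0.02113575,  1.13324148])} [ 0.55861901 -0.81191087  0.82860699]
{'time': 0.1, 'q': array([6.99589636e+01, 5.00619408e+00, 1.00394810e+01, 9.50972909e+01,
       5.76414526e-04, 9.00044181e+01]), 'qd': array([-0.08167094, -0.07213969,  0.09669884,  0.05177121,  0.08750745,
       -0.01185234]), 'joint_efforts': array([ 9.33715637e-04, -5.21563232e+01,  4.65651655e+01,  1.59787800e-02,
        4.45917249e-05, -2.76878744e-06]), 'ee_pos': array([0.18842154, 0.51654036, 0.24967513]), 'tcp_rot': array([-1.79935996e+02, -5.71478835e-04,  1.59954545e+02]), 'wrist_force': array([0.87931999, 0.47004191, 1.14466796]), 'torque': array([ 0.0266359 , -0.02209421, -0.04230388]), 'grasp_force': 0.0, 'opening': 0.08510541078297523}
```

View pics/top0.png

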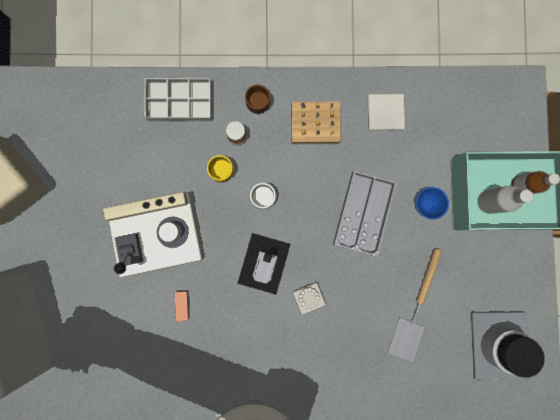

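View pics/side0.png

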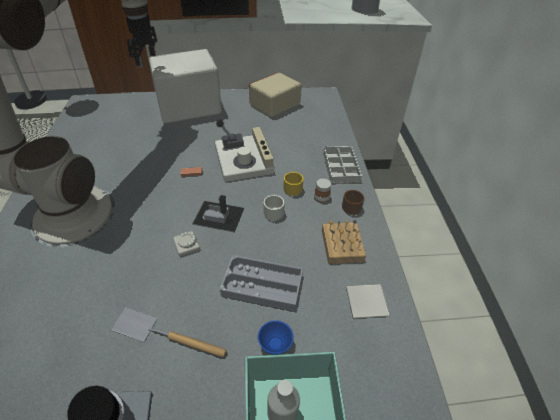

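Top view: the white open cup at (263,195) is the crucible. The lookalikes are the yellow cup (220,168), the brown cup (258,98), the white-capped jar (235,132) and the pedestal disc (172,232). The scoop is on its mat at (265,264), the tray is at (365,213), and the lever ball is at (120,268). I'll check with a close crop.

Run:
```python
from h import *
a=cv2.imread('pics/top0.png')
c=cv2.resize(a[160:310,100:400],None,fx=2.66,fy=2.66,interpolation=cv2.INTER_CUBIC); 
cv2.imwrite('pics/c0.png',c)
b=cv2.imread('pics/side0.png')
cv2.imwrite('pics/c1.png',cv2.resize(b[110:320,175:385],None,fx=2.8,fy=2.8,interpolation=cv2.INTER_CUBIC))
```

```text
(no output)
```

View pics/c0.png

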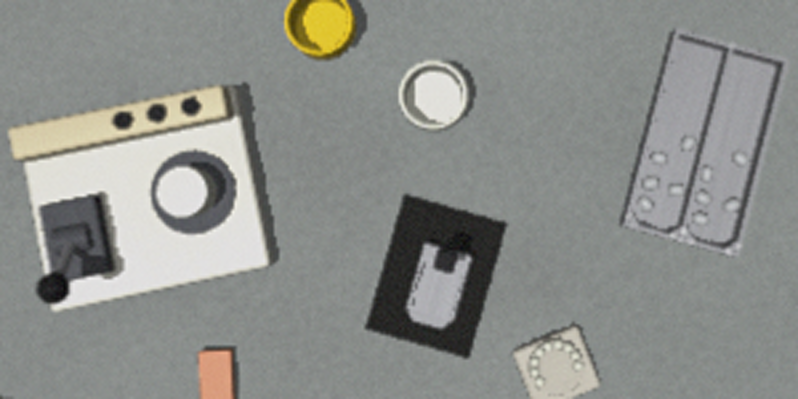

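View pics/c1.png

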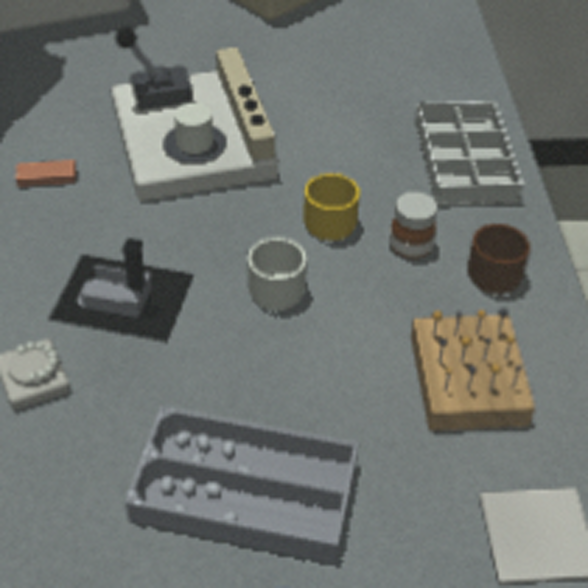

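The crop confirms the white open cup at (263,195), with the yellow one beside it. There are about 10 slugs, 5 per lane, all in the near half of the tray. Next I measure.

```bash
cat > m.py <<'E'
from h import *
def blob(m,u,v,r,mode=cv2.RETR_EXTERNAL):
    k=np.zeros(m.shape,np.uint8); cv2.circle(k,(int(u),int(v)),r,255,-1)
    cs,_=cv2.findContours((m&(k>0)).astype(np.uint8),mode,cv2.CHAIN_APPROX_NONE)
    return max(cs,key=cv2.contourArea)
E
python3 - <<'E'
from m import *
t=cv2.imread('pics/top0.png').astype(int); g=t.min(2); G=t.max(2)
s=cv2.imread('pics/side0.png').astype(int)
def P(n,p,z): return np.round(onz(n,p[0],p[1],z)*1000,1)
# crucible
c=blob(g>170,263,195,18); (u,v),ax,_=cv2.fitEllipse(c); print('cruc',u,v,ax,P('top',(u,v),.05))
c=blob(g>195,171,232,16); (u,v),ax,_=cv2.fitEllipse(c); print('ped',u,v,ax,P('top',(u,v),.075))
c=blob(G<60,265,264,45); r=cv2.minAreaRect(c); print('mat',r); 
bx=cv2.boxPoints(r); Q=np.array([P('top',p,.001) for p in bx]); print(Q, Q.mean(0), np.linalg.norm(np.diff(Q,axis=0),axis=1))
c=blob(G<50,120,268,9); (u,v),rr=cv2.minEnclosingCircle(c);print('ball',u,v,rr,P('top',(u,v),.12))
# scoop steel
c=blob((g>110),264,264,28); r=cv2.minAreaRect(c); print('scoop',r); Q=np.array([P('top',p,.01) for p in cv2.boxPoints(r)]); print(Q,Q.mean(0),np.linalg.norm(np.diff(Q,axis=0),axis=1))
# housing: corners manual
for nm,p in dict(farR=(323,0)).items(): pass
for n,p,z in [('Hnear-right',(270,264),.03),('Hnear-left',(54,308),.03),('ledgefarR',(229,86),.065),('ledgefarL',(9,129),.065),('trayNL',(621,226),.03),('trayNR',(738,255),.03),('trayFR',(783,62),.03),('trayFL',(672,30),.03),('cap',(458,242),.08)]:
    print(n,P('top',(p[0]/2.66+100,p[1]/2.66+160),z))
o=bot.camera_info('top')
E
```

```text
cruc 262.1215515136719 195.10279846191406 (24.433032989501953, 24.600730895996094) [617.6 -27.3  50. ]
ped 167.79090881347656 231.63450622558594 (17.23023796081543, 17.56069564819336) [532.5 189.4  75. ]
mat ((263.6885070800781, 263.21246337890625), (39.4589729309082, 52.24964141845703), 16.144338607788086)
[[ 4.059e+02  3.570e+01  1.000e+00]
 [ 5.288e+02 -5.000e-01  1.000e+00]
 [ 5.008e+02 -9.440e+01  1.000e+00]
 [ 3.781e+02 -5.730e+01  1.000e+00]] [453.4   -29.125   1.   ] [128.12045114  97.98576427 128.1861927 ]
ball 119.5 267.5 5.700977325439453 [455.3 282.  120. ]
scoop ((263.9622497558594, 267.632080078125), (18.131593704223633, 28.98307991027832), 15.945394515991211)
[[415.6   1.4  10. ]
 [483.1 -18.5  10. ]
 [470.5 -61.2  10. ]
 [403.  -41.1  10. ]] [443.05 -29.85  10.  ] [70.37229569 44.52022013 70.4291133 ]
Hnear-right [466.1 119.4  30. ]
Hnear-left [429.4 311.   30. ]
ledgefarR [624. 150.  65.]
ledgefarL [587.7 340.   65. ]
trayNL [ 497.1 -198.6   30. ]
trayNR [ 469.9 -304.5   30. ]
trayFR [ 645.9 -350.2   30. ]
trayFL [ 676.3 -248.7   30. ]
cap [485.8 -50.2  80. ]
```

```bash
cat > p.py <<'E'
from m import *
import json,sys
def plan(pos,rpy,claw,step=45,ang=8,start=None,n=None):
    o=bot.get_obs()
    p,r=(np.array(o['ee_pos']),Ro.from_euler('xyz',o['tcp_rot'],degrees=True)) if start is None else start
    q=Ro.from_euler('xyz',rpy,degrees=True); pos=np.array(pos)/1000.
    d=pos-p; rv=(q*r.inv()).as_rotvec()
    n=n or int(max(1,np.ceil(np.linalg.norm(d)*1000/step),np.ceil(np.degrees(np.linalg.norm(rv))/ang)))
    out=[]
    for i in range(n):
        c=r
        tl=c.inv().apply(d/n*1000); a=c.inv().apply(np.degrees(rv)/n); 
        out.append((np.round(tl,1).tolist(),np.round(a,2).tolist())); r=Ro.from_rotvec(rv/n)*c
    print(n,'rows'); last=None
    for x in out:
        print(x)
    return pos,q
E
python3 - <<'E'
from p import *
s=plan([617,-27,160],[180,0,90],1)
plan([617,-27,30],[180,0,90],1,start=s)
for X in [(.4735,-.0388,.083),(.4735,-.0388,.062),(.4438,-.030,0),(.6176,-.0273,.05),(.5325,.1894,.075)]: print(X,proj('top',X),proj('side',X))
E
```

```text
16 rows
([-36.8, -22.7, 5.6], [-0.0, 0.0, 4.37])
([-38.4, -19.9, 5.6], [-0.0, 0.0, 4.37])
([-39.8, -16.9, 5.6], [-0.0, 0.0, 4.37])
([-41.0, -13.8, 5.6], [-0.0, 0.0, 4.37])
([-41.9, -10.6, 5.6], [-0.0, 0.0, 4.37])
([-42.6, -7.4, 5.6], [-0.0, 0.0, 4.37])
([-43.1, -4.1, 5.6], [-0.0, 0.0, 4.37])
([-43.3, -0.8, 5.6], [-0.0, 0.0, 4.37])
([-43.2, 2.5, 5.6], [-0.0, 0.0, 4.37])
([-42.9, 5.8, 5.6], [-0.0, 0.0, 4.37])
([-42.3, 9.0, 5.6], [-0.0, 0.0, 4.37])
([-41.5, 12.2, 5.6], [-0.0, 0.0, 4.37])
([-40.4, 15.3, 5.6], [-0.0, 0.0, 4.37])
([-39.2, 18.4, 5.6], [-0.0, 0.0, 4.37])
([-37.6, 21.3, 5.6], [-0.0, 0.0, 4.37])
([-35.9, 24.1, 5.6], [-0.0, 0.0, 4.37])
3 rows
([0.0, -0.0, 43.3], [0.0, 0.0, 0.0])
([0.0, -0.0, 43.3], [0.0, 0.0, 0.0])
([0.0, -0.0, 43.3], [0.0, 0.0, 0.0])
(0.4735, -0.0388, 0.083) [267.2373906  256.50194955] [223.54218153 197.26709253]
(0.4735, -0.0388, 0.062) [267.32964466 256.06155404] [224.13438661 202.54405853]
(0.4438, -0.03, 0) [264.10882164 266.97879939] [215.9325771  215.49024136]
(0.6176, -0.0273, 0.05) [262.10895067 195.11367953] [274.18711644 201.02675331]
(0.5325, 0.1894, 0.075) [167.79850814 231.64662516] [244.20915513 149.78667072]
```

Request:
play_rows --increments '[{"slide": [-37,-23,2],"angular": [0,0,4.4],"claw": 1},{"slide": [-38,-20,2],"angular": [0,0,4.4],"claw": 1},{"slide": [-40,-17,2],"angular": [0,0,4.4],"claw": 1},{"slide": [-41,-14,2],"angular": [0,0,4.4],"claw": 1},{"slide": [-42,-11,2],"angular": [0,0,4.4],"claw": 1},{"slide": [-43,-7,2],"angular": [0,0,4.4],"claw": 1},{"slide": [-43,-4,2],"angular": [0,0,4.4],"claw": 1},{"slide": [-43,-1,4],"angular": [0,0,4.4],"claw": 1}]'

```text
time: 0.9
ee_pos: [0.4028, 0.2423, 0.2322]
tcp_rot: [180.0, 0.0, 124.6]
wrist_force: [0.4, -0.0, -0.5]
opening: 0.0853
grasp_force: 0.0
```

Request:
play_rows --increments '[{"slide": [-43,2.5,5],"angular": [0,0,4.4],"claw": 1},{"slide": [-43,6,6],"angular": [0,0,4.4],"claw": 1},{"slide": [-42,9,10],"angular": [0,0,4.4],"claw": 1},{"slide": [-41.5,12,10],"angular": [0,0,4.4],"claw": 1},{"slide": [-40.5,15,10],"angular": [0,0,4.4],"claw": 1},{"slide": [-39,18,10],"angular": [0,0,4.4],"claw": 1},{"slide": [-37.5,21,10],"angular": [0,0,4.4],"claw": 1},{"slide": [-36,24,10],"angular": [0,0,4],"claw": 1}]'

```text
time: 1.7
ee_pos: [0.6142, -0.0304, 0.1604]
tcp_rot: [-180.0, -0.0, 89.8]
wrist_force: [0.3, 1.5, -0.4]
opening: 0.0857
grasp_force: 0.0
```

Run:
```python
from p import *
print(bot.get_obs()['q'])
plan([617,-27,30],[180,0,90],1)
```

```text
[-2.83850696e+00  1.30851187e+01  9.27368981e+00  8.62210031e+01
  1.73342817e-03  8.73923840e+01]
3 rows
([1.1, 1.0, 43.5], [-0.01, -0.0, -0.08])
([1.1, 1.0, 43.5], [-0.01, -0.0, -0.08])
([1.1, 0.9, 43.5], [-0.01, -0.0, -0.08])
```

Request:
play_rows --increments '[{"slide": [1.6,1.5,30],"angular": [0,0,0],"claw": 1},{"slide": [1.6,1.5,35],"angular": [0,0,0],"claw": 1},{"slide": [0,0,35],"angular": [0,0,0],"claw": 1},{"slide": [0,0,30],"angular": [0,0,0],"claw": 1},{"slide": [0,0,0],"angular": [0,0,0],"claw": 0.3},{"slide": [0,0,0],"angular": [0,0,0],"claw": 0.1},{"slide": [0,0,0],"angular": [0,0,0],"claw": -0.2},{"slide": [0,0,0],"angular": [0,0,0],"claw": -0.5}]' --squeeze 50

```text
time: 2.5
ee_pos: [0.6174, -0.0256, 0.0331]
tcp_rot: [179.9, 0.0, 90.0]
wrist_force: [-0.8, 0.1, -2.8]
opening: 0.0605
grasp_force: 54.4
```

Request:
play_rows --increments '[{"slide": [0,0,0],"angular": [0,0,0],"claw": -1},{"slide": [0,0,0],"angular": [0,0,0],"claw": -1},{"slide": [0,0,0],"angular": [0,0,0],"claw": -1}]'

```text
time: 2.8
ee_pos: [0.6166, -0.0256, 0.0316]
tcp_rot: [180.0, 0.0, 90.0]
wrist_force: [-0.3, 0.1, -1.6]
opening: 0.0606
grasp_force: 54.4
```

Run:
```python
from p import *
print(bot.get_obs()['opening'])
s=plan([617,-27,110],[180,0,90],-1,step=35)
s=plan([532.5,189.4,110],[180,0,90],-1,step=35,start=s)
a=snap('top','t1');snap('side','s1')
```

```text
0.06064184331288296
3 rows
([-0.5, 0.1, -26.1], [0.01, 0.0, -0.01])
([-0.5, 0.1, -26.1], [0.01, 0.0, -0.01])
([-0.5, 0.1, -26.1], [0.01, 0.0, -0.01])
7 rows
([30.9, -12.1, -0.0], [0.0, 0.0, 0.0])
([30.9, -12.1, -0.0], [0.0, 0.0, 0.0])
([30.9, -12.1, -0.0], [0.0, 0.0, 0.0])
([30.9, -12.1, -0.0], [0.0, 0.0, 0.0])
([30.9, -12.1, -0.0], [0.0, 0.0, 0.0])
([30.9, -12.1, -0.0], [0.0, 0.0, 0.0])
([30.9, -12.1, -0.0], [0.0, 0.0, 0.0])
```

Request:
play_rows --increments '[{"slide": [0,0,-20],"angular": [0,0,0],"claw": -1},{"slide": [0,0,-35],"angular": [0,0,0],"claw": -1},{"slide": [0,0,-35],"angular": [0,0,0],"claw": -1},{"slide": [10,-4,-25],"angular": [0,0,0],"claw": -1},{"slide": [30,-12,0],"angular": [0,0,0],"claw": -1},{"slide": [35,-13,0],"angular": [0,0,0],"claw": -1},{"slide": [35,-13,0],"angular": [0,0,0],"claw": -1},{"slide": [35,-13,0],"angular": [0,0,0],"claw": -1}]'

```text
time: 3.7
ee_pos: [0.561, 0.1206, 0.1464]
tcp_rot: [180.0, -0.0, 89.9]
wrist_force: [0.8, -0.2, -1.0]
opening: 0.0603
grasp_force: 55.0
```

Request:
play_rows --increments '[{"slide": [35,-13,0],"angular": [0,0,0],"claw": -1},{"slide": [26,-11,0],"angular": [0,0,0],"claw": -1},{"slide": [10,-5,0],"angular": [0,0,0],"claw": -1},{"slide": [0,0,0],"angular": [0,0,0],"claw": -1},{"slide": [0,0,0],"angular": [0,0,0],"claw": -1}]'

```text
time: 4.2
ee_pos: [0.533, 0.1899, 0.1463]
tcp_rot: [180.0, 0.0, 90.0]
wrist_force: [-0.2, 0.6, -1.6]
opening: 0.0606
grasp_force: 55.0
```

Run:
```python
from p import *
snap('side','s2')
o=bot.get_obs();print(o['opening'],o['wrist_force'])
s=plan([532.5,191,107],[180,0,90],-1,step=15)
b=cv2.imread('pics/s2.png'); cv2.imwrite('pics/s2c.png',cv2.resize(b[60:260,130:330],None,fx=3,fy=3))
```

```text
0.06061117327068285 [ 1.33737406 -0.31345934 -2.55592992]
3 rows
([0.5, -0.2, 13.1], [0.0, 0.01, -0.03])
([0.5, -0.2, 13.1], [0.0, 0.01, -0.03])
([0.5, -0.2, 13.1], [0.0, 0.01, -0.03])
```

View pics/s2c.png

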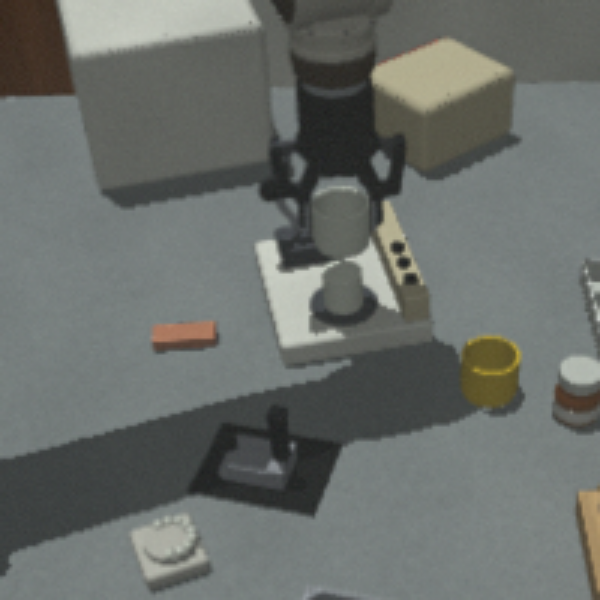

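The crucible is held upright at crop (340,220), right above the pedestal at (344,285). I'll lower it.

Request:
play_rows --increments '[{"slide": [1,0,15],"angular": [0,0,0],"claw": -1},{"slide": [0,0,14],"angular": [0,0,0],"claw": -1},{"slide": [0,0,5],"angular": [0,0,0],"claw": -1},{"slide": [0,0,3],"angular": [0,0,0],"claw": -1},{"slide": [0,0,1.5],"angular": [0,0,0],"claw": -1},{"slide": [0,0,0],"angular": [0,0,0],"claw": -1}]'

```text
time: 4.85
ee_pos: [0.5327, 0.1915, 0.1078]
tcp_rot: [180.0, -0.0, 90.0]
wrist_force: [0.0, -0.4, -2.2]
opening: 0.0609
grasp_force: 54.9
```

Request:
play_rows --increments '[{"slide": [0,0,1],"angular": [0,0,0],"claw": -1},{"slide": [0,0,1],"angular": [0,0,0],"claw": -1},{"slide": [0,0,0],"angular": [0,0,0],"claw": -1}]'

```text
time: 5.15
ee_pos: [0.5329, 0.1916, 0.1062]
tcp_rot: [180.0, -0.0, 90.0]
wrist_force: [-0.1, -0.4, -0.9]
opening: 0.0607
grasp_force: 55.0
```

Request:
play_rows --increments '[{"slide": [0,0,0.8],"angular": [0,0,0],"claw": -1},{"slide": [0,0,0],"angular": [0,0,0],"claw": -1}]'

```text
time: 5.35
ee_pos: [0.5329, 0.1916, 0.1061]
tcp_rot: [179.9, -0.0, 90.0]
wrist_force: [-1.1, -1.7, 5.9]
opening: 0.0609
grasp_force: 55.5
```

Request:
play_rows --increments '[{"slide": [0,0,0],"angular": [0,0,0],"claw": 0.5},{"slide": [0,0,0],"angular": [0,0,0],"claw": 0.6},{"slide": [0,0,0],"angular": [0,0,0],"claw": 1},{"slide": [0,0,0],"angular": [0,0,0],"claw": 1},{"slide": [0,0,-20],"angular": [0,0,0],"claw": 1},{"slide": [0,0,-40],"angular": [0,0,0],"claw": 1},{"slide": [0,0,-40],"angular": [0,0,0],"claw": 1}]'

```text
time: 6.05
ee_pos: [0.5321, 0.1913, 0.2055]
tcp_rot: [-179.9, 0.0, 90.0]
wrist_force: [0.6, 0.3, 1.1]
opening: 0.0854
grasp_force: 0.0
```

Run:
```python
from p import *
s=plan([473.5,-39,200],[180,0,73.6],-1,step=40)
s=plan([473.5,-39,64],[180,0,73.6],-1,step=40,start=s)
```

```text
6 rows
([-38.4, -9.7, 1.0], [-0.01, 0.01, 2.73])
([-38.8, -7.9, 1.0], [-0.01, 0.01, 2.73])
([-39.1, -6.1, 0.9], [-0.01, 0.01, 2.73])
([-39.4, -4.2, 0.9], [-0.01, 0.01, 2.73])
([-39.5, -2.3, 0.9], [-0.01, 0.01, 2.73])
([-39.6, -0.4, 0.9], [-0.01, 0.01, 2.73])
4 rows
([0.0, -0.0, 34.0], [0.0, 0.0, 0.0])
([0.0, -0.0, 34.0], [0.0, 0.0, 0.0])
([0.0, -0.0, 34.0], [0.0, 0.0, 0.0])
([0.0, -0.0, 34.0], [0.0, 0.0, 0.0])
```

Run:
```python
from p import *
t=snap('top','t3').astype(int)[:,:,::-1]; snap('side','s3')
g=t.min(2)
c=blob(g>100,264,264,28); r=cv2.minAreaRect(c); print('scoop',r)
a=cv2.imread('pics/t3.png');b=cv2.imread('pics/s3.png')
w=cv2.resize(a[170:310,110:310],None,fx=2,fy=2);v=cv2.resize(b[60:260,130:330],None,fx=2,fy=2)
o=np.zeros((400,800,3),np.uint8);o[:280,:400]=w;o[:,400:]=v;cv2.imwrite('pics/c3.png',o)
```

```text
scoop ((286.9056396484375, 270.3302001953125), (8.241633415222168, 36.400550842285156), 15.945394515991211)
```

View pics/c3.png

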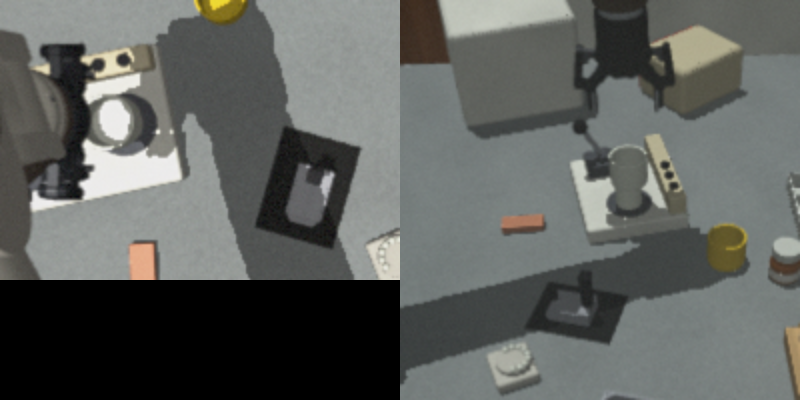

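The crucible stands upright on the pedestal and the scoop hasn't moved (top crop, (310,190)). Next I grasp its handle.

Request:
play_rows --increments '[{"slide": [-38.5,-10,1],"angular": [0,0,2.7],"claw": 1},{"slide": [-39,-8,1],"angular": [0,0,2.7],"claw": 1},{"slide": [-39,-6,1],"angular": [0,0,2.7],"claw": 1},{"slide": [-39.5,-4,1],"angular": [0,0,2.7],"claw": 1},{"slide": [-39.5,-2,1],"angular": [0,0,2.7],"claw": 1},{"slide": [-39.5,0,1],"angular": [0,0,2.9],"claw": 1},{"slide": [0,0,20],"angular": [0,0,0],"claw": 1},{"slide": [0,0,20],"angular": [0,0,0],"claw": 1}]'

```text
time: 6.95
ee_pos: [0.4749, -0.0405, 0.1585]
tcp_rot: [179.9, -0.0, 73.4]
wrist_force: [0.0, 0.3, 0.5]
opening: 0.0856
grasp_force: 0.0
```

Run:
```python
from p import *
s=plan([473.5,-39,63],[180,0,73.6],-1,step=40); print(bot.get_obs()['q'])
```

```text
3 rows
([0.3, -0.6, 31.8], [0.02, -0.0, -0.07])
([0.3, -0.6, 31.8], [0.02, -0.0, -0.07])
([0.3, -0.6, 31.8], [0.02, -0.0, -0.07])
[-4.87301500e+00 -5.99494616e+00 -1.09705644e+01  8.49565467e+01
  5.27921327e-05  1.01724195e+02]
```

Request:
play_rows --increments '[{"slide": [1,-1.5,35],"angular": [0,0,0],"claw": 1},{"slide": [0,0,35],"angular": [0,0,0],"claw": 1},{"slide": [0,0,25],"angular": [0,0,0],"claw": 1},{"slide": [0,0,0],"angular": [0,0,0],"claw": 0},{"slide": [0,0,0],"angular": [0,0,0],"claw": -0.4},{"slide": [0,0,0],"angular": [0,0,0],"claw": -0.6},{"slide": [0,0,0],"angular": [0,0,0],"claw": -1},{"slide": [0,0,0],"angular": [0,0,0],"claw": -1}]' --squeeze 80

```text
time: 7.75
ee_pos: [0.4743, -0.0378, 0.0653]
tcp_rot: [179.9, -0.0, 73.6]
wrist_force: [-3.6, 1.2, 7.5]
opening: 0.016
grasp_force: 77.3
```

Request:
play_rows --increments '[{"slide": [0,0,0],"angular": [0,0,0],"claw": -1},{"slide": [0,0,0],"angular": [0,0,0],"claw": -1}]'

```text
time: 7.95
ee_pos: [0.4741, -0.0377, 0.0653]
tcp_rot: [179.9, -0.0, 73.6]
wrist_force: [-2.4, 1.3, 6.1]
opening: 0.0158
grasp_force: 77.2
```

Run:
```python
from p import *
o=bot.get_obs();print(o['opening'],o['ee_pos'],o['tcp_rot'])
a=snap('top','t4')
# refine tray from the first picture: line fits of outer rim
t=cv2.imread('pics/t3.png')
cv2.imwrite('pics/c4.png',cv2.resize(t[165:265,325:405],None,fx=6,fy=6,interpolation=cv2.INTER_CUBIC))
```

```text
0.015774538904890483 [ 0.474088   -0.03773349  0.06526373] [ 1.79930946e+02 -2.75227063e-02  7.35625652e+01]
```

View pics/c4.png

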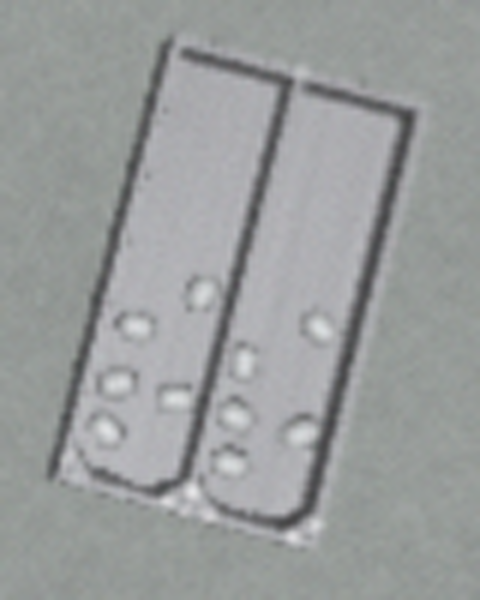

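Request:
play_rows --increments '[{"slide": [0,0,-10],"angular": [0,0,0],"claw": -1},{"slide": [0,0,-30],"angular": [0,0,0],"claw": -1},{"slide": [0,0,-40],"angular": [0,0,0],"claw": -1},{"slide": [0,0,0],"angular": [0,0,0],"claw": -1}]'

```text
time: 8.4
ee_pos: [0.476, -0.038, 0.1499]
tcp_rot: [179.5, -0.1, 73.6]
wrist_force: [0.6, -0.6, -1.0]
opening: 0.0158
grasp_force: 77.7
```

Run:
```python
from p import *
a=snap('side','s5'); o=bot.get_obs();print(o['opening'],o['ee_pos'],o['wrist_force'])
b=cv2.imread('pics/s5.png'); X=proj('side',o['ee_pos']).astype(int); print(X)
c1=cv2.resize(b[X[1]-50:X[1]+50,X[0]-50:X[0]+50],None,fx=4,fy=4,interpolation=cv2.INTER_CUBIC)
cv2.imwrite('pics/c5.png',c1)
t=(cv2.imread('pics/t3.png')).astype(np.float32)+cv2.imread('pics/top0.png'); t=t.mean(2)/2
C=np.array([572.3,-275.5]); th=np.radians(-15.2); ex=np.array([np.cos(th),np.sin(th)]); ey=np.array([-ex[1],ex[0]])
def prof(along,lo,hi,pts):
    # pts: offsets on the other axis
    v=[]
    for s in np.arange(lo,hi,.5):
        q=[C+(s*ey+k*ex if along=='y' else s*ex+k*ey) for k in pts]
        uv=np.array([proj('top',[p[0]/1000,p[1]/1000,.03]) for p in q],np.float32)
        v.append(cv2.remap(t,uv[:,:1].copy(),uv[:,1:].copy(),cv2.INTER_LINEAR).mean())
    return np.arange(lo,hi,.5),np.array(v)
for nm,pts in (('far',np.arange(50,82,1)),('mid',np.arange(12,50,1)),('near',np.arange(-72,-30,1.))):
    for lo,hi in((46,62),(-8,10),(-62,-44)):
        s,v=prof('y',lo,hi,pts); print(nm,lo,' '.join(f'{int(x)}' for x in v[::2]))
for nm,pts in (('L',np.arange(8,44,1.)),('R',np.arange(-44,-8,1.))):
    for lo,hi in((-104,-80),(80,104)):
        s,v=prof('x',lo,hi,pts); print(nm,lo,' '.join(f'{int(x)}' for x in v[::2]))
```

```text
0.015527657936194173 [ 0.47526753 -0.03793441  0.14719268] [-0.23731011 -0.33918221 -1.53232219]
[222 179]
far 46 162 162 161 160 154 140 119 99 90 94 108 125 138 144 145 145
far -8 166 165 165 164 164 161 154 140 119 98 89 94 109 130 149 160 164 164Traceback (most recent call last):
  File "<stdin>", line 18, in <module>
  File "<stdin>", line 13, in prof
  File "h.py", line 15, in proj
    c=bot.camera_info(n); f=210/np.tan(np.radians(c['fovy'])/2)
ValueError: time passes only in moves, steps and waits
```

View pics/c5.png

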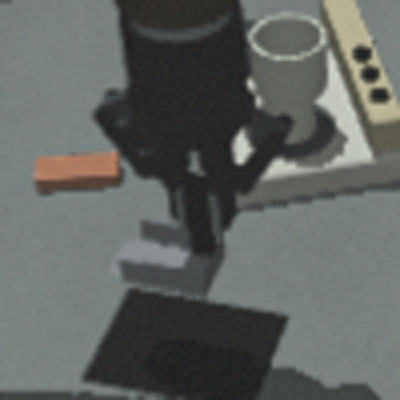

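The scoop is held below the fingers at crop (170,265), about level. I'll cache the calibration and finish measuring the tray.

```bash
sed -i 's/^def ray/from functools import lru_cache\n@lru_cache(None)\ndef CI(n): return bot.camera_info(n)\ndef ray/; s/c=bot.camera_info(n)/c=CI(n)/' h.py
python3 - <<'E'
from p import *
t=(cv2.imread('pics/t3.png')).astype(np.float32)+cv2.imread('pics/top0.png'); t=t.mean(2)/2
C=np.array([572.3,-275.5]); th=np.radians(-15.2); ex=np.array([np.cos(th),np.sin(th)]); ey=np.array([-ex[1],ex[0]])
def prof(along,lo,hi,pts):
    v=[]
    for s in np.arange(lo,hi,.5):
        q=[C+(s*ey+k*ex if along=='y' else s*ex+k*ey) for k in pts]
        uv=np.array([proj('top',[p[0]/1000,p[1]/1000,.03]) for p in q],np.float32)
        v.append(cv2.remap(t,uv[:,:1].copy(),uv[:,1:].copy(),cv2.INTER_LINEAR).mean())
    return np.arange(lo,hi,.5),np.array(v)
for nm,pts in (('far',np.arange(50,82,1)),('mid',np.arange(12,50,1)),('near',np.arange(-72,-30,1.))):
    for lo,hi in((46,62),(-8,10),(-62,-44)):
        s,v=prof('y',lo,hi,pts); print(nm,lo,' '.join(f'{int(x)}' for x in v[::2]))
for nm,pts in (('L',np.arange(16,36,1.)),('R',np.arange(-36,-16,1.))):
    for lo,hi in((-104,-80),(80,104)):
        s,v=prof('x',lo,hi,pts); print(nm,lo,' '.join(f'{int(x)}' for x in v[::2]))
E
```

```text
far 46 162 162 161 160 154 140 119 99 90 94 108 125 138 144 145 145
far -8 166 165 165 164 164 161 154 140 119 98 89 94 109 130 149 160 164 164
far -62 145 145 146 147 149 153 156 156 151 139 120 99 83 80 89 106 124 143
mid 46 165 165 164 162 159 150 131 107 91 88 97 114 130 140 143 144
mid -8 170 169 168 168 167 165 160 149 130 107 91 90 102 120 141 158 166 168
mid -62 144 144 144 144 146 150 154 156 154 146 129 107 88 80 84 98 117 137
near 46 159 161 167 170 170 166 155 134 109 92 88 98 114 130 138 142
near -8 164 161 159 160 162 165 166 163 153 134 110 93 89 99 118 139 157 166
near -62 145 145 145 146 147 149 153 157 160 159 150 133 110 89 79 82 95 113
L -104 144 144 143 144 144 144 144 145 145 144 142 140 145 155 161 155 141 125 116 120 134 151 162 169
L 80 164 164 164 164 163 159 149 132 113 99 94 101 119 139 152 155 153 150 147 145 144 144 144 145
R -104 144 144 144 144 144 144 144 145 145 144 142 144 152 159 157 146 128 112 107 114 131 149 162 167
R 80 165 165 165 165 162 154 139 120 104 95 98 113 133 147 152 151 149 147 145 145 146 147 147 147
```

```bash
cat >> p.py <<'E'
th=np.radians(-16.1);EX=np.array([np.cos(th),np.sin(th)]);EY=np.array([-EX[1],EX[0]]);TC=np.array([573.9,-277.3])
def tr(x,y,z): p=TC+x*EX+y*EY; return [p[0],p[1],z]
E
python3 - <<'E'
from p import *
s=plan(tr(79.5,27.2,115),[180,0,73.9],-1,step=35)
print(s[0])
E
```

```text
9 rows
([-19.3, 26.8, 3.7], [0.03, -0.01, -0.04])
([-19.4, 26.8, 3.7], [0.03, -0.01, -0.04])
([-19.4, 26.8, 3.7], [0.03, -0.01, -0.04])
([-19.4, 26.8, 3.7], [0.03, -0.01, -0.04])
([-19.4, 26.8, 3.6], [0.03, -0.01, -0.04])
([-19.4, 26.8, 3.6], [0.03, -0.01, -0.04])
([-19.4, 26.8, 3.6], [0.03, -0.01, -0.04])
([-19.5, 26.8, 3.6], [0.03, -0.01, -0.04])
([-19.5, 26.7, 3.6], [0.03, -0.01, -0.04])
[ 0.6578249  -0.27321332  0.115     ]
```

Request:
play_rows --increments '[{"slide": [-14,20,1],"angular": [0,0,0],"claw": -1},{"slide": [-21,29,2],"angular": [0,0,0],"claw": -1},{"slide": [-25,35,4],"angular": [0,0,0],"claw": -1},{"slide": [-28,39,5],"angular": [0,0,0],"claw": -1},{"slide": [-28,39,6],"angular": [0,0,0],"claw": -1},{"slide": [-28,39,6],"angular": [0,0,-0.3],"claw": -1},{"slide": [-20,28,5],"angular": [0,0,0],"claw": -1},{"slide": [-10,12,3],"angular": [0,0,0],"claw": -1}]'

```text
time: 9.25
ee_pos: [0.6564, -0.2751, 0.109]
tcp_rot: [-179.9, -0.0, 73.8]
wrist_force: [-1.4, 1.4, -1.7]
opening: 0.0154
grasp_force: 78.7
```

Request:
play_rows --increments '[{"slide": [0,0,0],"angular": [0,0,0],"claw": -1},{"slide": [0,0,0],"angular": [0,0,0],"claw": -1}]'

```text
time: 9.45
ee_pos: [0.6553, -0.2724, 0.1108]
tcp_rot: [-179.9, -0.0, 73.8]
wrist_force: [0.3, 0.1, -0.6]
opening: 0.0157
grasp_force: 78.7
```

Run:
```python
from p import *
o=bot.get_obs();print(o['q'],o['ee_pos'],o['tcp_rot'])
s=plan(tr(79.5,27.2,105),[180,0,73.9],-1)
snap('side','s6');snap('top','t6')
b=cv2.imread('pics/s6.png'); X=proj('side',np.array(o['ee_pos'])-[0,0,.04]).astype(int); 
t=cv2.imread('pics/t6.png'); Y=proj('top',np.array(o['ee_pos'])-[0,0,.04]).astype(int);print(X,Y)
f=lambda im,X:cv2.resize(im[X[1]-45:X[1]+45,X[0]-45:X[0]+45],(400,400),interpolation=cv2.INTER_CUBIC)
cv2.imwrite('pics/c6.png',np.hstack([f(b,X-[10,0]),f(t,Y)]))
```

```text
[-2.25752866e+01  2.69822718e+01  2.15398645e+01  8.46792657e+01
  9.61429452e-03  8.35840350e+01] [ 0.65526263 -0.27237962  0.11080336] [-1.79880163e+02 -2.31505045e-02  7.38406440e+01]
1 rows
([-0.1, 2.7, 5.8], [-0.12, -0.02, -0.06])
[295 265] [366 177]
```

View pics/c6.png

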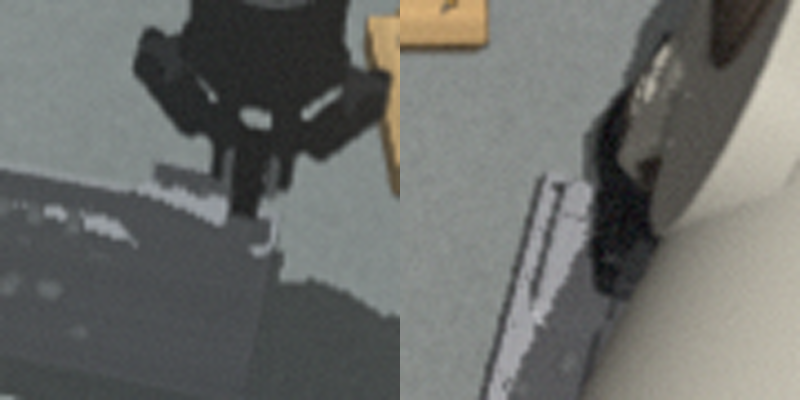

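Seen from the side, the scoop sits over the far end of the left lane (crop (230,200)). I'll lower it by feel.

Request:
play_rows --increments '[{"slide": [0,2.7,8],"angular": [0,0,0],"claw": -1},{"slide": [0,0,8],"angular": [0,0,0],"claw": -1},{"slide": [0,0,3],"angular": [0,0,0],"claw": -1},{"slide": [0,0,0],"angular": [0,0,0],"claw": -1}]'

```text
time: 9.95
ee_pos: [0.6579, -0.2731, 0.092]
tcp_rot: [-179.9, -0.0, 73.9]
wrist_force: [-0.5, 0.8, -2.1]
opening: 0.0158
grasp_force: 78.7
```

Request:
play_rows --increments '[{"slide": [0,0,3],"angular": [0,0,0],"claw": -1},{"slide": [0,0,0],"angular": [0,0,0],"claw": -1}]'

```text
time: 10.15
ee_pos: [0.6584, -0.2734, 0.0898]
tcp_rot: [-180.0, -0.0, 73.9]
wrist_force: [0.1, -0.7, -1.2]
opening: 0.0155
grasp_force: 78.7
```

Request:
play_rows --increments '[{"slide": [0,0,5],"angular": [0,0,0],"claw": -1},{"slide": [0,0,5],"angular": [0,0,0],"claw": -1},{"slide": [0,0,0],"angular": [0,0,0],"claw": -1}]'

```text
time: 10.45
ee_pos: [0.658, -0.2733, 0.0788]
tcp_rot: [-179.9, -0.0, 73.9]
wrist_force: [0.2, 0.6, -0.8]
opening: 0.0154
grasp_force: 78.7
```

Request:
play_rows --increments '[{"slide": [-1,0,0],"angular": [0,0,0],"claw": -1},{"slide": [-1,0,0],"angular": [0,0,0],"claw": -1},{"slide": [0,0,0],"angular": [0,0,0],"claw": -1}]'

```text
time: 10.75
ee_pos: [0.658, -0.2753, 0.0802]
tcp_rot: [180.0, -0.0, 73.9]
wrist_force: [0.7, 2.3, -0.6]
opening: 0.016
grasp_force: 78.9
```

Request:
play_rows --increments '[{"slide": [2,0,0],"angular": [0,0,0],"claw": -1},{"slide": [2,0,0],"angular": [0,0,0],"claw": -1},{"slide": [0,0,0],"angular": [0,0,0],"claw": -1}]'

```text
time: 11.05
ee_pos: [0.6592, -0.2714, 0.0801]
tcp_rot: [180.0, 0.0, 73.9]
wrist_force: [0.0, 0.5, -1.8]
opening: 0.0157
grasp_force: 78.7
```

Request:
play_rows --increments '[{"slide": [1,0,0],"angular": [0,0,0],"claw": -1},{"slide": [0,0,0],"angular": [0,0,0],"claw": -1}]'

```text
time: 11.25
ee_pos: [0.6592, -0.2709, 0.0801]
tcp_rot: [180.0, 0.0, 73.9]
wrist_force: [0.5, -2.4, -0.9]
opening: 0.0158
grasp_force: 78.7
```

Request:
play_rows --increments '[{"slide": [-2.5,0,4],"angular": [0,0,0],"claw": -1},{"slide": [0,0,4],"angular": [0,0,0],"claw": -1},{"slide": [0,0,2],"angular": [0,0,0],"claw": -1},{"slide": [0,0,0],"angular": [0,0,0],"claw": -1}]'

```text
time: 11.65
ee_pos: [0.6585, -0.273, 0.0697]
tcp_rot: [-180.0, -0.0, 73.9]
wrist_force: [-0.2, -0.3, -1.1]
opening: 0.0155
grasp_force: 78.7
```

Request:
play_rows --increments '[{"slide": [0,0,1],"angular": [0,0,0],"claw": -1},{"slide": [0,0,1],"angular": [0,0,0],"claw": -1},{"slide": [0,0,0],"angular": [0,0,0],"claw": -1}]'

```text
time: 11.95
ee_pos: [0.659, -0.2731, 0.0694]
tcp_rot: [179.9, 0.0, 73.9]
wrist_force: [-1.9, 0.6, 6.4]
opening: 0.0157
grasp_force: 79.2
```

Request:
play_rows --increments '[{"slide": [0,-5,0],"angular": [-0.4,0,0],"claw": -1},{"slide": [0,-8,0],"angular": [0,0,0],"claw": -1},{"slide": [0,-8,0],"angular": [0,0,0],"claw": -1},{"slide": [0,-8,0],"angular": [0,0,0],"claw": -1},{"slide": [0,-8,0],"angular": [0,0,0],"claw": -1},{"slide": [0,-8,0],"angular": [0,0,0],"claw": -1},{"slide": [0,-8,0],"angular": [0,0,0],"claw": -1},{"slide": [0,-8,0],"angular": [0,0,0],"claw": -1}]'

```text
time: 12.75
ee_pos: [0.6009, -0.2563, 0.0693]
tcp_rot: [179.4, 0.0, 73.9]
wrist_force: [2.5, -0.4, 5.2]
opening: 0.0155
grasp_force: 77.3
```

Run:
```python
from p import *
o=bot.get_obs(); p=np.array(o['ee_pos'])[:2]*1000-TC; print(p@EX,p@EY,o['wrist_force'],o['ee_pos'],o['tcp_rot'])
a=snap('side','s7')
b=cv2.imread('pics/s7.png'); cv2.imwrite('pics/c7.png',cv2.resize(b[210:320,200:320],None,fx=5,fy=5,interpolation=cv2.INTER_CUBIC))
```

```text
20.16677599747929 27.670930603353405 [ 2.46540799 -0.39475317  5.19525527] [ 0.60094937 -0.25630689  0.06929667] [1.79379196e+02 9.11134136e-03 7.38666377e+01]
```

View pics/c7.png

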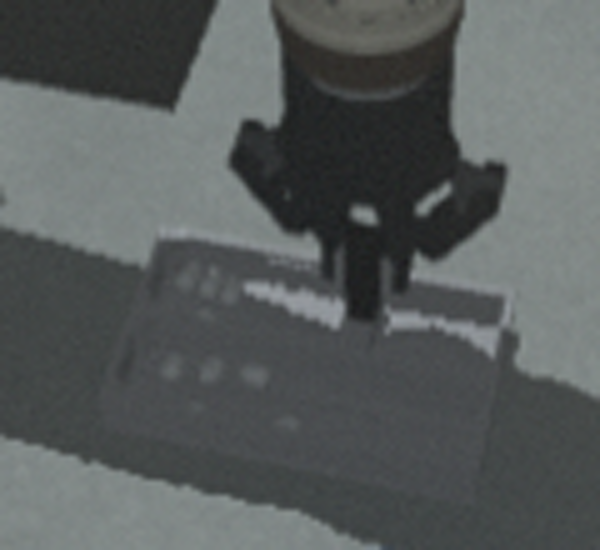

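The slugs in the left lane are bunching at its near end (crop (205,285)). I'll keep pushing.

Request:
play_rows --increments '[{"slide": [0,-6,0],"angular": [0,0,0],"claw": -1},{"slide": [0,-6,0],"angular": [0,0,0],"claw": -1},{"slide": [0,-6,0],"angular": [0,0,0],"claw": -1},{"slide": [0,-6,0],"angular": [0,0,0],"claw": -1},{"slide": [0,-6,0],"angular": [0,0,0],"claw": -1},{"slide": [0,-4,0],"angular": [0,0,0],"claw": -1}]'

```text
time: 13.4
ee_pos: [0.5685, -0.247, 0.0693]
tcp_rot: [179.3, 0.0, 73.9]
wrist_force: [2.8, -0.2, 6.4]
opening: 0.0152
grasp_force: 77.3
```

Request:
play_rows --increments '[{"slide": [0,-3,0],"angular": [0,0,0],"claw": -1},{"slide": [0,-3,0],"angular": [0,0,0],"claw": -1},{"slide": [0,0,0],"angular": [0,0,0],"claw": -1}]'

```text
time: 13.7
ee_pos: [0.5627, -0.2453, 0.0693]
tcp_rot: [179.4, 0.0, 73.9]
wrist_force: [1.2, -0.2, 7.4]
opening: 0.0156
grasp_force: 77.9
```

Run:
```python
from p import *
o=bot.get_obs(); p=np.array(o['ee_pos'])[:2]*1000-TC; print(p@EX,p@EY,o['wrist_force'],o['ee_pos'],o['tcp_rot'],o['q'])
```

```text
-19.614569436317275 27.63695413858634 [ 1.15148234 -0.22394695  7.3861303 ] [ 0.56271886 -0.24530758  0.06926677] [1.79359114e+02 1.56607808e-02 7.38652323e+01] [-2.35832355e+01  1.33434323e+01 -5.15236860e-01  7.55038228e+01
  6.75514490e-02  8.25518204e+01]
```

Request:
play_rows --increments '[{"slide": [0,-1.5,0],"angular": [0,0,0],"claw": -1},{"slide": [0,-1.5,0],"angular": [0,0,0],"claw": -1},{"slide": [0,-1,0],"angular": [0,0,0],"claw": -1},{"slide": [0,0,0],"angular": [0,0,0],"claw": -1}]'

```text
time: 14.1
ee_pos: [0.5592, -0.2443, 0.0692]
tcp_rot: [179.3, 0.0, 73.9]
wrist_force: [2.5, -1.1, 6.6]
opening: 0.0154
grasp_force: 77.3
```

Request:
play_rows --increments '[{"slide": [0,-1,0],"angular": [0,0,0],"claw": -1},{"slide": [0,0,0],"angular": [0,0,0],"claw": -1}]'

```text
time: 14.3
ee_pos: [0.5584, -0.2441, 0.0692]
tcp_rot: [179.3, 0.0, 73.9]
wrist_force: [2.1, -0.8, 6.1]
opening: 0.0155
grasp_force: 77.5
```

Run:
```python
from p import *
o=bot.get_obs(); p=np.array(o['ee_pos'])[:2]*1000-TC; print(p@EX,p@EY,o['wrist_force'],o['ee_pos'],o['tcp_rot'])
a=snap('top','t8');snap('side','s8')
t=cv2.imread('pics/t8.png');b=cv2.imread('pics/s8.png')
f=lambda im:np.clip(cv2.resize(im,(400,400),interpolation=cv2.INTER_CUBIC).astype(int)*1.6,0,255).astype(np.uint8)
cv2.imwrite('pics/c8.png',np.hstack([f(t[190:270,320:400]),f(b[235:315,210:290])]))
```

```text
-24.07208112954535 27.612792874322516 [ 2.11733082 -0.77945668  6.10554457] [ 0.55842948 -0.24409466  0.06921057] [1.79316100e+02 2.03097632e-02 7.38647088e+01]
```

View pics/c8.png

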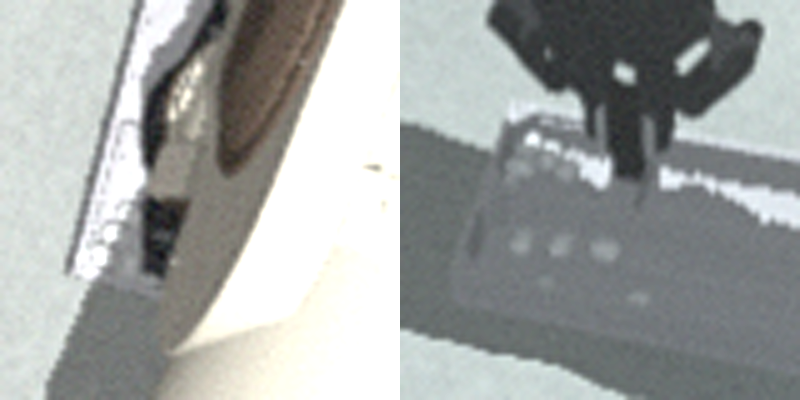

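The slugs look gathered in the pan, against the end wall (crop (540,150)). I'll push on gently until I feel the wall.

Request:
play_rows --increments '[{"slide": [0,-1,0],"angular": [0,0,0],"claw": -1},{"slide": [0,0,0],"angular": [0,0,0],"claw": -1}]'

```text
time: 14.6
ee_pos: [0.5579, -0.2439, 0.0692]
tcp_rot: [179.3, 0.0, 73.9]
wrist_force: [6.4, -2.0, 4.7]
opening: 0.0156
grasp_force: 77.7
```

Request:
play_rows --increments '[{"slide": [0,-1,0],"angular": [0,0,0],"claw": -1},{"slide": [0,0,0],"angular": [0,0,0],"claw": -1}]'

```text
time: 14.8
ee_pos: [0.5576, -0.2438, 0.0695]
tcp_rot: [179.2, 0.0, 73.9]
wrist_force: [8.3, -2.7, 4.6]
opening: 0.0155
grasp_force: 77.9
```

Request:
play_rows --increments '[{"slide": [0,2.2,-0.3],"angular": [2,0,0],"claw": -1},{"slide": [0,3.4,-0.4],"angular": [3,0,0],"claw": -1},{"slide": [0,3.4,-0.4],"angular": [3,0,0],"claw": -1},{"slide": [0,3.4,-0.4],"angular": [3,0,0],"claw": -1},{"slide": [0,3.4,-0.4],"angular": [3,0,0],"claw": -1},{"slide": [0,3.4,-0.5],"angular": [3,0,0],"claw": -1},{"slide": [0,3.4,-0.5],"angular": [3,0,0],"claw": -1},{"slide": [0,0,0],"angular": [0,0,0],"claw": -1}]'

```text
time: 15.6
ee_pos: [0.5771, -0.2493, 0.0666]
tcp_rot: [-160.2, -0.0, 73.9]
wrist_force: [-1.9, 0.6, 4.9]
opening: 0.0156
grasp_force: 82.9
```

Run:
```python
from p import *
o=bot.get_obs(); p=np.array(o['ee_pos'])[:2]*1000-TC; print(p@EX,p@EY,o['wrist_force'],o['ee_pos'],o['tcp_rot'],o['q'])
e=np.array(o['tcp_rot'])
s=plan(o['ee_pos']*1000+[0,0,90],e,-1)
```

```text
-4.656265815265868 27.79189027051271 [-1.91192265  0.58133841  4.90488348] [ 0.57713346 -0.24930688  0.06656509] [-1.60235391e+02 -1.15910283e-03  7.38739933e+01] [-22.45923278  36.26725865  27.22067761 100.60678742  -2.13667536
  84.03670643]
3 rows
([0.0, -10.1, -28.2], [0.0, 0.0, 0.0])
([0.0, -10.1, -28.2], [0.0, 0.0, 0.0])
([0.0, -10.1, -28.2], [0.0, 0.0, 0.0])
```

Request:
play_rows --increments '[{"slide": [0,-3.4,-9.4],"angular": [0,0,0],"claw": -1},{"slide": [0,-6.8,-18.8],"angular": [0,0,0],"claw": -1},{"slide": [0,-10,-28],"angular": [0,0,0],"claw": -1},{"slide": [0,-10,-28],"angular": [0,0,0],"claw": -1},{"slide": [0,-7,-19],"angular": [0,0,0],"claw": -1},{"slide": [0,0,0],"angular": [0,0,0],"claw": -1}]'

```text
time: 16.2
ee_pos: [0.5769, -0.2495, 0.1803]
tcp_rot: [-160.7, 0.0, 73.9]
wrist_force: [0.1, -0.2, -1.9]
opening: 0.0154
grasp_force: 80.4
```

Run:
```python
from p import *
o=bot.get_obs(); print(o['wrist_force'],o['ee_pos'],o['tcp_rot'])
snap('side','s9')
b=cv2.imread('pics/s9.png')
R=Ro.from_euler('xyz',o['tcp_rot'],degrees=True)
X=proj('side',o['ee_pos']+R.apply([0,-.03,.06])).astype(int);print(X)
f=lambda im:np.clip(cv2.resize(im,(400,400),interpolation=cv2.INTER_CUBIC).astype(int)*1.6,0,255).astype(np.uint8)
cv2.imwrite('pics/c9.png',np.hstack([f(b[X[1]-30:X[1]+30,X[0]-30:X[0]+30]),f(b[240:320,210:290])]))
```

```text
[ 0.06250402 -0.19694134 -1.89716506] [ 0.5769164  -0.24946119  0.18026626] [-1.60734653e+02  3.01581502e-02  7.38533667e+01]
[243 239]
```

View pics/c9.png

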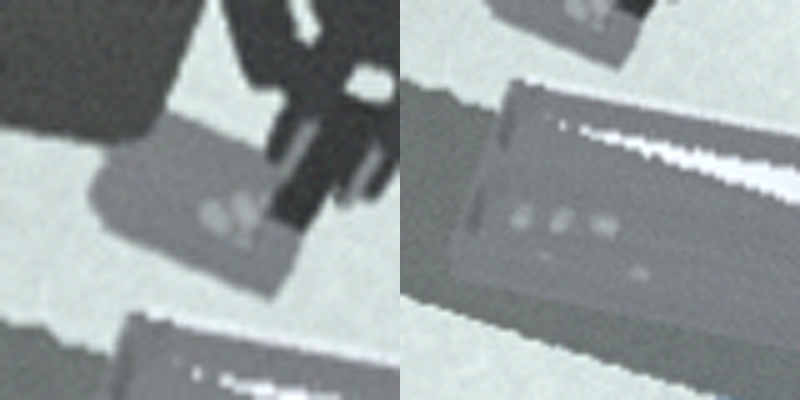

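The left lane is empty and its slugs lie at the rear of the pan (left crop (235,215)). The right lane still has its five. Next is the carry to the crucible.

```bash
cat >> p.py <<'E'
def tip(xyz,beta,phi,off=-1.6):
    e=[180-beta,0,90+phi]; R=Ro.from_euler('xyz',e,degrees=True)
    return np.array(xyz)-R.apply([off,-67,65]), e
CR=np.array([532.8,189.7])
def pour(beta,z,back=12,phi=19.6):
    d=np.radians(phi); return tip([*(CR+back*np.array([np.cos(d),np.sin(d)])),z],beta,phi)
E
python3 - <<'E'
from p import *
a=pour(-19.3,165); print(a)
s=plan(*a,-1,step=30,ang=3,n=16)
for b,z in((0,140),(20,130),(45,128)):
    a=pour(b,z); print(a); s=plan(*a,-1,step=30,start=s,ang=5)
E
```

```text
(array([623.37728374, 223.65153015, 204.20259754]), [199.3, 0, 109.6])
16 rows
([29.2, -5.7, 0.2], [-0.01, -0.74, -2.11])
([29.4, -4.6, -0.1], [-0.01, -0.74, -2.11])
([29.5, -3.5, -0.5], [-0.01, -0.74, -2.11])
([29.6, -2.4, -0.9], [-0.01, -0.74, -2.11])
([29.7, -1.3, -1.3], [-0.01, -0.74, -2.11])
([29.7, -0.2, -1.7], [-0.01, -0.74, -2.11])
([29.7, 0.9, -2.0], [-0.01, -0.74, -2.11])
([29.6, 2.0, -2.4], [-0.01, -0.74, -2.11])
([29.5, 3.0, -2.8], [-0.01, -0.74, -2.11])
([29.3, 4.1, -3.2], [-0.01, -0.74, -2.11])
([29.1, 5.2, -3.6], [-0.01, -0.74, -2.11])
([28.8, 6.3, -3.9], [-0.01, -0.74, -2.11])
([28.5, 7.3, -4.3], [-0.01, -0.74, -2.11])
([28.2, 8.4, -4.7], [-0.01, -0.74, -2.11])
([27.8, 9.4, -5.0], [-0.01, -0.74, -2.11])
([27.3, 10.4, -5.4], [-0.01, -0.74, -2.11])
(array([606.68581626, 217.70796593, 205.        ]), [180, 0, 109.6])
4 rows
([0.0, -4.2, 1.3], [-4.83, 0.0, 0.0])
([0.0, -4.3, 0.9], [-4.83, -0.0, 0.0])
([0.0, -4.4, 0.5], [-4.83, 0.0, 0.0])
([0.0, -4.4, 0.2], [-4.83, -0.0, 0.0])
(array([581.93617356, 208.89501459, 213.99536995]), [160, 0, 109.6])
5 rows
([-0.0, -5.3, -1.8], [-4.0, 0.0, 0.0])
([-0.0, -5.1, -2.2], [-4.0, -0.0, -0.0])
([-0.0, -5.0, -2.5], [-4.0, 0.0, 0.0])
([-0.0, -4.8, -2.9], [-4.0, 0.0, 0.0])
([-0.0, -4.6, -3.2], [-4.0, 0.0, 0.0])
(array([544.90023735, 195.70711092, 221.33809512]), [135, 0, 109.6])
5 rows
([0.0, -6.9, -4.1], [-5.0, -0.0, 0.0])
([0.0, -6.5, -4.7], [-5.0, -0.0, 0.0])
([0.0, -6.1, -5.2], [-5.0, 0.0, 0.0])
([0.0, -5.6, -5.7], [-5.0, -0.0, 0.0])
([-0.0, -5.1, -6.2], [-5.0, 0.0, 0.0])
```

Request:
play_rows --increments '[{"slide": [10,-5,-8],"angular": [0,-0.4,-1],"claw": -1},{"slide": [20,-7,-8],"angular": [0,-0.7,-2.1],"claw": -1},{"slide": [29,-6,-4],"angular": [0,-0.7,-2.1],"claw": -1},{"slide": [29.5,-5,-3],"angular": [0,-0.7,-2.1],"claw": -1},{"slide": [29.5,-4,0],"angular": [0,-0.8,-2.2],"claw": -1},{"slide": [29.5,-2,0],"angular": [0,-0.8,-2.2],"claw": -1},{"slide": [29.5,-0.5,0],"angular": [0,-0.7,-2.1],"claw": -1},{"slide": [29.5,0.5,-1],"angular": [0,-0.7,-2.1],"claw": -1}]'

```text
time: 17.05
ee_pos: [0.5869, -0.0396, 0.2082]
tcp_rot: [-160.3, -0.2, 90.8]
wrist_force: [1.0, -0.5, -1.6]
opening: 0.0154
grasp_force: 80.4
```

Request:
play_rows --increments '[{"slide": [29.5,2,-2],"angular": [0,-0.8,-2.2],"claw": -1},{"slide": [29.5,3,-2],"angular": [0,-0.8,-2.2],"claw": -1},{"slide": [29.5,4,-3],"angular": [0,-0.7,-2.1],"claw": -1},{"slide": [29,5,-3],"angular": [0,-0.7,-2.1],"claw": -1},{"slide": [29,6,-4],"angular": [0,-0.7,-2.1],"claw": -1},{"slide": [28.5,7,-4],"angular": [0,-0.7,-2.1],"claw": -1}]'

```text
time: 17.65
ee_pos: [0.5985, 0.1381, 0.2167]
tcp_rot: [-160.4, -0.3, 104.4]
wrist_force: [0.4, -0.1, -1.4]
opening: 0.0156
grasp_force: 80.4
```

Run:
```python
from p import *
o=bot.get_obs();print(o['q'],o['opening'],o['ee_pos'],o['tcp_rot'])
a=pour(-19.3,165)
s=plan(*a,-1,step=20,ang=3)
```

```text
[ 13.05959507  35.12692749  42.18351665 116.70248811  -0.1580035
  88.65245764] 0.015610388027126935 [0.59849107 0.13807538 0.21673721] [-160.35575367   -0.30424714  104.38182086]
5 rows
([15.3, 9.4, -0.6], [-0.07, -0.41, -0.96])
([15.2, 9.7, -0.7], [-0.07, -0.41, -0.96])
([15.0, 9.9, -0.8], [-0.07, -0.41, -0.96])
([14.8, 10.2, -0.9], [-0.07, -0.41, -0.96])
([14.6, 10.4, -1.0], [-0.07, -0.41, -0.96])
```

Request:
play_rows --increments '[{"slide": [17,9.5,0],"angular": [0,-0.4,-1],"claw": -1},{"slide": [17,10,0],"angular": [0,-0.4,-1],"claw": -1},{"slide": [16,10,-1],"angular": [0,-0.4,-1],"claw": -1},{"slide": [14,10,-1],"angular": [0,-0.4,-1],"claw": -1},{"slide": [8,8,-1],"angular": [0,-0.4,-0.8],"claw": -1},{"slide": [0,0,0],"angular": [0,0,0],"claw": -1}]'

```text
time: 18.25
ee_pos: [0.6227, 0.2203, 0.2027]
tcp_rot: [-160.3, -0.0, 109.6]
wrist_force: [0.5, 0.2, -2.6]
opening: 0.0154
grasp_force: 80.4
```

Run:
```python
from p import *
o=bot.get_obs();print(o['opening'],o['ee_pos'],o['tcp_rot'])
s=None
for b,z in((0,140),(20,130),(45,128)):
    a=pour(b,z); s=plan(*a,-1,step=30,start=s,ang=5)
```

```text
0.015427509683229444 [0.62270494 0.2202871  0.20273941] [-1.60318823e+02 -2.98601427e-02  1.09585231e+02]
4 rows
([0.7, -3.9, 0.8], [-4.92, -0.01, -0.0])
([0.7, -4.0, 0.5], [-4.92, -0.01, -0.0])
([0.7, -4.0, 0.1], [-4.92, -0.01, -0.0])
([0.7, -4.0, -0.2], [-4.92, -0.01, -0.0])
5 rows
([-0.0, -5.3, -1.8], [-4.0, 0.0, 0.0])
([-0.0, -5.1, -2.2], [-4.0, -0.0, -0.0])
([-0.0, -5.0, -2.5], [-4.0, 0.0, 0.0])
([-0.0, -4.8, -2.9], [-4.0, 0.0, 0.0])
([-0.0, -4.6, -3.2], [-4.0, 0.0, 0.0])
5 rows
([0.0, -6.9, -4.1], [-5.0, -0.0, 0.0])
([0.0, -6.5, -4.7], [-5.0, -0.0, 0.0])
([0.0, -6.1, -5.2], [-5.0, 0.0, 0.0])
([0.0, -5.6, -5.7], [-5.0, -0.0, 0.0])
([-0.0, -5.1, -6.2], [-5.0, 0.0, 0.0])
```

Request:
play_rows --increments '[{"slide": [0.7,-4,0.8],"angular": [-4.9,0,0],"claw": -1},{"slide": [0.7,-4,0.5],"angular": [-4.9,0,0],"claw": -1},{"slide": [0.7,-4,0],"angular": [-4.9,0,0],"claw": -1},{"slide": [0.7,-4,0],"angular": [-4.9,0,0],"claw": -1},{"slide": [0,0,0],"angular": [0,0,0],"claw": -1}]'

```text
time: 18.75
ee_pos: [0.6042, 0.2143, 0.2071]
tcp_rot: [-179.8, -0.0, 109.4]
wrist_force: [-0.0, 0.3, -1.0]
opening: 0.0158
grasp_force: 81.1
```

Run:
```python
from p import *
o=bot.get_obs();R=Ro.from_euler('xyz',o['tcp_rot'],degrees=True);print(o['ee_pos'],o['tcp_rot'],o['ee_pos']+R.apply([-.0016,-.067,.065]),o['q'])
s=None
for b,z in((20,130),(45,128)):
    a=pour(b,z); s=plan(*a,-1,step=30,start=s,ang=5)
```

```text
[0.60419797 0.21432085 0.20705547] [-1.79791361e+02 -1.07992473e-02  1.09395345e+02] [0.54130469 0.19049505 0.14229957] [1.95259142e+01 1.73958583e+01 1.96488660e+01 9.24616219e+01
 1.12746053e-02 9.01305287e+01]
5 rows
([0.5, -4.6, -1.4], [-4.04, 0.0, -0.04])
([0.5, -4.5, -1.7], [-4.04, 0.0, -0.04])
([0.5, -4.3, -2.0], [-4.04, 0.0, -0.04])
([0.5, -4.2, -2.3], [-4.04, 0.0, -0.04])
([0.5, -4.0, -2.6], [-4.04, 0.0, -0.04])
5 rows
([0.0, -6.9, -4.1], [-5.0, -0.0, 0.0])
([0.0, -6.5, -4.7], [-5.0, -0.0, 0.0])
([0.0, -6.1, -5.2], [-5.0, 0.0, 0.0])
([0.0, -5.6, -5.7], [-5.0, -0.0, 0.0])
([-0.0, -5.1, -6.2], [-5.0, 0.0, 0.0])
```

Tip is at (541,190.5,142), as intended. I'll pour.

Request:
play_rows --increments '[{"slide": [0.5,-4.6,-1.4],"angular": [-4,0,0],"claw": -1},{"slide": [0.5,-4.5,-1.7],"angular": [-4,0,0],"claw": -1},{"slide": [0.5,-4.3,-2],"angular": [-4,0,0],"claw": -1},{"slide": [0.5,-4.2,-2.3],"angular": [-4,0,0],"claw": -1},{"slide": [0.5,-4,-2.6],"angular": [-4,0,0],"claw": -1},{"slide": [0,0,0],"angular": [0,0,0],"claw": -1},{"slide": [0,-4,-2.5],"angular": [-3,0,0],"claw": -1},{"slide": [0,-4,-2.7],"angular": [-3,0,0],"claw": -1}]'

```text
time: 19.55
ee_pos: [0.5771, 0.2075, 0.2162]
tcp_rot: [154.3, -0.0, 109.4]
wrist_force: [-0.0, 0.8, -0.8]
opening: 0.0154
grasp_force: 81.3
```

Request:
play_rows --increments '[{"slide": [0,-4,-3],"angular": [-3,0,0],"claw": -1},{"slide": [0,-5.5,-5],"angular": [-5,0,0],"claw": -1},{"slide": [0,-5.5,-5.5],"angular": [-5,0,0],"claw": -1},{"slide": [0,-5.5,-6],"angular": [-5,0,0],"claw": -1},{"slide": [0,0,0],"angular": [0,0,0],"claw": -1},{"slide": [0,0,0],"angular": [0,0,0],"claw": -1},{"slide": [0,0,0],"angular": [0,0,0],"claw": -1}]'

```text
time: 20.25
ee_pos: [0.5514, 0.1985, 0.2231]
tcp_rot: [136.2, -0.0, 109.4]
wrist_force: [0.5, 0.9, -1.3]
opening: 0.0156
grasp_force: 81.6
```

Run:
```python
from p import *
o=bot.get_obs();R=Ro.from_euler('xyz',o['tcp_rot'],degrees=True);print(o['ee_pos'],o['tcp_rot'],o['ee_pos']+R.apply([-.0016,-.067,.065]),o['wrist_force'],o['opening'])
snap('side','s10')
s=plan(*pour(-5,175,back=30),-1,step=30,ang=8)
s=plan(tr(79.5,-24.4,130),[180,0,73.9],-1,step=45,start=s)
```

```text
[0.55138973 0.19847344 0.22308538] [ 1.36236182e+02 -1.15866656e-02  1.09401858e+02] [0.54868207 0.1958435  0.12979919] [ 0.46670238  0.88739258 -1.28935352] 0.015590547376795792
7 rows
([-0.0, 9.6, 6.9], [6.97, 0.01, -0.03])
([-0.0, 10.3, 5.7], [6.97, 0.01, -0.03])
([-0.0, 10.9, 4.4], [6.97, 0.01, -0.03])
([-0.0, 11.4, 3.1], [6.97, 0.01, -0.03])
([-0.1, 11.7, 1.7], [6.97, 0.01, -0.03])
([-0.1, 11.8, 0.2], [6.97, 0.01, -0.03])
([-0.1, 11.8, -1.2], [6.97, 0.01, -0.03])
13 rows
([-40.1, -12.3, 9.1], [-0.37, 0.12, 2.74])
([-40.7, -10.5, 8.9], [-0.37, 0.12, 2.74])
([-41.2, -8.6, 8.8], [-0.37, 0.12, 2.74])
([-41.5, -6.6, 8.7], [-0.37, 0.12, 2.74])
([-41.8, -4.7, 8.5], [-0.37, 0.12, 2.74])
([-42.0, -2.7, 8.4], [-0.37, 0.12, 2.74])
([-42.1, -0.8, 8.3], [-0.37, 0.12, 2.74])
([-42.1, 1.2, 8.2], [-0.37, 0.12, 2.74])
([-42.0, 3.2, 8.2], [-0.37, 0.12, 2.74])
([-41.9, 5.1, 8.1], [-0.37, 0.12, 2.74])
([-41.6, 7.1, 8.1], [-0.37, 0.12, 2.74])
([-41.2, 9.0, 8.0], [-0.37, 0.12, 2.74])
([-40.8, 10.9, 8.0], [-0.37, 0.12, 2.74])
```

Request:
play_rows --increments '[{"slide": [0,10,7],"angular": [7,0,0],"claw": -1},{"slide": [0,10,6],"angular": [7,0,0],"claw": -1},{"slide": [0,11,4.5],"angular": [7,0,0],"claw": -1},{"slide": [0,11.5,3],"angular": [7,0,0],"claw": -1},{"slide": [0,12,2],"angular": [7,0,0],"claw": -1},{"slide": [0,12,0],"angular": [7,0,0],"claw": -1},{"slide": [0,12,-1],"angular": [6,0,0],"claw": -1},{"slide": [0,0,0],"angular": [0,0,0],"claw": -1}]'

```text
time: 21.1
ee_pos: [0.6307, 0.2264, 0.2245]
tcp_rot: [-176.5, -0.0, 109.4]
wrist_force: [-0.2, 0.3, -2.7]
opening: 0.0154
grasp_force: 80.9
```

Request:
play_rows --increments '[{"slide": [-30,-10,0],"angular": [0,0,2.5],"claw": -1},{"slide": [-40,-10,0],"angular": [0,0,2.7],"claw": -1},{"slide": [-41,-8.5,4],"angular": [0,0,2.7],"claw": -1},{"slide": [-41.5,-6.5,8],"angular": [0,0,2.7],"claw": -1},{"slide": [-42,-5,8],"angular": [0,0,2.7],"claw": -1},{"slide": [-42,-3,8],"angular": [0,0,2.7],"claw": -1},{"slide": [-42,-1,8],"angular": [0,0,2.7],"claw": -1},{"slide": [-42,1,8],"angular": [0,0,2.7],"claw": -1}]'

```text
time: 21.9
ee_pos: [0.6372, -0.1024, 0.1935]
tcp_rot: [-177.5, 1.0, 87.9]
wrist_force: [0.6, -0.5, -1.2]
opening: 0.0154
grasp_force: 81.0
```

Run:
```python
from p import *
o=bot.get_obs();print(o['ee_pos'],o['tcp_rot'],o['q'])
s=plan(tr(78.5,-24.4,115),[180,0,73.9],-1,step=40)
```

```text
[ 0.63717849 -0.10238443  0.19354252] [-177.50511405    1.02248425   87.91873071] [-8.59357957 20.11807517 21.53940537 93.7847603  -1.29785314 83.53672826]
6 rows
([-36.4, 2.8, 13.6], [-0.39, 0.22, 2.33])
([-36.3, 4.2, 13.5], [-0.39, 0.22, 2.33])
([-36.2, 5.6, 13.4], [-0.39, 0.22, 2.33])
([-35.9, 7.0, 13.3], [-0.39, 0.22, 2.33])
([-35.7, 8.3, 13.2], [-0.39, 0.22, 2.33])
([-35.4, 9.7, 13.2], [-0.39, 0.22, 2.33])
```

Request:
play_rows --increments '[{"slide": [-36.5,3,13],"angular": [-0.4,0.2,2.3],"claw": -1},{"slide": [-36.5,4,13],"angular": [-0.4,0.2,2.3],"claw": -1},{"slide": [-36,5.5,13],"angular": [-0.4,0.2,2.3],"claw": -1},{"slide": [-36,7,13],"angular": [-0.4,0.2,2.3],"claw": -1},{"slide": [-30,8,12],"angular": [-0.4,0.2,2.3],"claw": -1},{"slide": [-20,6,8],"angular": [-0.4,0.2,2.2],"claw": -1},{"slide": [0,0,0],"angular": [0,0,0],"claw": -1},{"slide": [0,0,0],"angular": [0,0,0],"claw": -1}]'

```text
time: 22.7
ee_pos: [0.6438, -0.2993, 0.1231]
tcp_rot: [-180.0, 0.1, 74.3]
wrist_force: [-0.0, 0.4, -0.5]
opening: 0.0156
grasp_force: 81.0
```

Run:
```python
from p import *
o=bot.get_obs();print(o['ee_pos'],o['tcp_rot'],o['q'])
s=plan(tr(79,-24.4,110),[180,0,73.9],-1,step=40,n=1)
```

```text
[ 0.64380127 -0.29932221  0.12310846] [-1.79953978e+02  1.02588644e-01  7.42955434e+01] [-24.89441105  26.91048059  22.79768133  85.91624809  -0.10862195
  80.81011429]
1 rows
([-22.6, 5.6, 13.1], [-0.05, 0.1, 0.4])
```

Request:
play_rows --increments '[{"slide": [-12,3,6],"angular": [0,0.1,0.4],"claw": -1},{"slide": [-10.6,2.6,7],"angular": [0,0,0],"claw": -1},{"slide": [0,0,0],"angular": [0,0,0],"claw": -1},{"slide": [0,0,0],"angular": [0,0,0],"claw": -1}]'

```text
time: 23.1
ee_pos: [0.6427, -0.3227, 0.1095]
tcp_rot: [-179.9, 0.0, 73.9]
wrist_force: [0.3, -0.3, -1.4]
opening: 0.0156
grasp_force: 81.0
```

Run:
```python
from p import *
o=bot.get_obs();p=np.array(o['ee_pos'])[:2]*1000-TC; print(p@EX,p@EY,o['ee_pos'],o['tcp_rot'],o['q'])
s=plan(tr(79,-24.4,93),[180,0,73.9],-1,step=40,n=1)
```

```text
78.72340650147932 -24.52210627684197 [ 0.64273547 -0.32269148  0.1095325 ] [-1.79906111e+02  8.97801269e-03  7.38987421e+01] [-2.66497548e+01  2.84105462e+01  2.33645034e+01  8.50446155e+01
 -2.60142465e-02  7.94515310e+01]
1 rows
([0.1, 0.3, 16.5], [-0.09, 0.01, -0.0])
```

Request:
play_rows --increments '[{"slide": [0,0.5,10],"angular": [0,0,0],"claw": -1},{"slide": [0,0,7],"angular": [0,0,0],"claw": -1},{"slide": [0,0,3],"angular": [0,0,0],"claw": -1},{"slide": [0,0,0],"angular": [0,0,0],"claw": -1}]'

```text
time: 23.5
ee_pos: [0.643, -0.3224, 0.089]
tcp_rot: [-179.9, 0.0, 73.9]
wrist_force: [-0.6, 0.2, -1.6]
opening: 0.0155
grasp_force: 81.0
```

Request:
play_rows --increments '[{"slide": [0,0,5],"angular": [0,0,0],"claw": -1},{"slide": [0,0,5],"angular": [0,0,0],"claw": -1},{"slide": [0,0,0],"angular": [0,0,0],"claw": -1}]'

```text
time: 23.8
ee_pos: [0.643, -0.3227, 0.079]
tcp_rot: [-179.9, 0.0, 73.9]
wrist_force: [-0.4, -0.5, -1.0]
opening: 0.0155
grasp_force: 81.0
```

Request:
play_rows --increments '[{"slide": [0,0,5],"angular": [0,0,0],"claw": -1},{"slide": [0,0,5],"angular": [0,0,0],"claw": -1},{"slide": [0,0,1.5],"angular": [0,0,0],"claw": -1},{"slide": [0,0,0],"angular": [0,0,0],"claw": -1}]'

```text
time: 24.2
ee_pos: [0.6436, -0.323, 0.0694]
tcp_rot: [180.0, 0.0, 73.9]
wrist_force: [-1.5, 1.6, 4.9]
opening: 0.0153
grasp_force: 81.0
```

Request:
play_rows --increments '[{"slide": [0,-5,0.4],"angular": [-0.4,0,0],"claw": -1},{"slide": [0,-8,0],"angular": [0,0,0],"claw": -1},{"slide": [0,-8,0],"angular": [0,0,0],"claw": -1},{"slide": [0,-8,0],"angular": [0,0,0],"claw": -1},{"slide": [0,-8,0],"angular": [0,0,0],"claw": -1},{"slide": [0,-8,0],"angular": [0,0,0],"claw": -1},{"slide": [0,-8,0],"angular": [0,0,0],"claw": -1},{"slide": [0,-8,0],"angular": [0,0,0],"claw": -1}]'

```text
time: 25.0
ee_pos: [0.5855, -0.3064, 0.0693]
tcp_rot: [179.4, 0.1, 73.9]
wrist_force: [2.2, -0.4, 6.6]
opening: 0.0156
grasp_force: 78.7
```

Request:
play_rows --increments '[{"slide": [0,-6,0],"angular": [0,0,0],"claw": -1},{"slide": [0,-6,0],"angular": [0,0,0],"claw": -1},{"slide": [0,-6,0],"angular": [0,0,0],"claw": -1},{"slide": [0,-6,0],"angular": [0,0,0],"claw": -1},{"slide": [0,-6,0],"angular": [0,0,0],"claw": -1},{"slide": [0,-4,0],"angular": [0,0,0],"claw": -1}]'

```text
time: 25.6
ee_pos: [0.5532, -0.2971, 0.0692]
tcp_rot: [179.4, 0.1, 73.9]
wrist_force: [2.7, -1.5, 6.5]
opening: 0.0153
grasp_force: 78.3
```

Request:
play_rows --increments '[{"slide": [0,-3,0],"angular": [0,0,0],"claw": -1},{"slide": [0,-2,0],"angular": [0,0,0],"claw": -1},{"slide": [0,-1,0],"angular": [0,0,0],"claw": -1},{"slide": [0,0,0],"angular": [0,0,0],"claw": -1}]'

```text
time: 26.0
ee_pos: [0.5476, -0.2955, 0.0692]
tcp_rot: [179.4, 0.1, 73.9]
wrist_force: [2.6, -0.1, 6.1]
opening: 0.0155
grasp_force: 78.1
```

Run:
```python
from p import *
o=bot.get_obs(); p=np.array(o['ee_pos'])[:2]*1000-TC; print(p@EX,p@EY,o['wrist_force'],o['ee_pos'],o['tcp_rot'])
```

```text
-20.21908148210873 -24.752750027889487 [ 2.62128138 -0.13370492  6.09415154] [ 0.54760963 -0.29547488  0.06922949] [1.79397091e+02 6.20373422e-02 7.39078410e+01]
```

Request:
play_rows --increments '[{"slide": [0,-1.5,0],"angular": [0,0,0],"claw": -1},{"slide": [0,-1.5,0],"angular": [0,0,0],"claw": -1},{"slide": [0,-1,0],"angular": [0,0,0],"claw": -1},{"slide": [0,0,0],"angular": [0,0,0],"claw": -1}]'

```text
time: 26.4
ee_pos: [0.544, -0.2944, 0.0692]
tcp_rot: [179.4, 0.1, 73.9]
wrist_force: [3.3, -1.6, 5.3]
opening: 0.0154
grasp_force: 78.2
```

Request:
play_rows --increments '[{"slide": [0,-1,0],"angular": [0,0,0],"claw": -1},{"slide": [0,0,0],"angular": [0,0,0],"claw": -1}]'

```text
time: 26.6
ee_pos: [0.5436, -0.2943, 0.0692]
tcp_rot: [179.3, 0.1, 73.9]
wrist_force: [6.6, -1.9, 4.3]
opening: 0.0159
grasp_force: 78.5
```

Request:
play_rows --increments '[{"slide": [0,-1,0],"angular": [0,0,0],"claw": -1},{"slide": [0,0,0],"angular": [0,0,0],"claw": -1}]'

```text
time: 26.8
ee_pos: [0.5432, -0.2942, 0.0695]
tcp_rot: [179.2, 0.1, 73.9]
wrist_force: [8.4, -2.2, 4.5]
opening: 0.0156
grasp_force: 78.6
```

At the wall again, with the same force signature as in the left lane. I repeat the nose-up roll and the lift.

Request:
play_rows --increments '[{"slide": [0,2.2,-0.3],"angular": [2,0,0],"claw": -1},{"slide": [0,3.4,-0.4],"angular": [3,0,0],"claw": -1},{"slide": [0,3.4,-0.4],"angular": [3,0,0],"claw": -1},{"slide": [0,3.4,-0.4],"angular": [3,0,0],"claw": -1},{"slide": [0,3.4,-0.4],"angular": [3,0,0],"claw": -1},{"slide": [0,3.4,-0.5],"angular": [3,0,0],"claw": -1},{"slide": [0,3.4,-0.5],"angular": [3,0,0],"claw": -1},{"slide": [0,0,0],"angular": [0,0,0],"claw": -1}]'

```text
time: 27.6
ee_pos: [0.5628, -0.2995, 0.0666]
tcp_rot: [-160.2, 0.0, 73.9]
wrist_force: [-1.1, 1.1, 5.1]
opening: 0.0155
grasp_force: 83.0
```

Request:
play_rows --increments '[{"slide": [0,-3.4,-9.4],"angular": [0,0,0],"claw": -1},{"slide": [0,-6.8,-18.8],"angular": [0,0,0],"claw": -1},{"slide": [0,-10,-28],"angular": [0,0,0],"claw": -1},{"slide": [0,-10,-28],"angular": [0,0,0],"claw": -1},{"slide": [0,-7,-19],"angular": [0,0,0],"claw": -1},{"slide": [0,0,0],"angular": [0,0,0],"claw": -1}]'

```text
time: 28.2
ee_pos: [0.5626, -0.2997, 0.1804]
tcp_rot: [-160.7, 0.1, 73.9]
wrist_force: [-0.1, -0.6, -2.1]
opening: 0.0155
grasp_force: 80.7
```

Run:
```python
from p import *
o=bot.get_obs();print(o['opening'],o['ee_pos'],o['tcp_rot'])
snap('side','s11')
b=cv2.imread('pics/s11.png'); b0=cv2.imread('pics/side0.png'); b9=cv2.imread('pics/s9.png')
# local-contrast blobs inside the tray right lane near half, compared with s9 which held 5
for n,im in(('s9',b9),('s11',b)):
    g=im.mean(2); d=g-cv2.medianBlur(im.mean(2).astype(np.uint8),11).astype(float)
    m=(d>10).astype(np.uint8); k,_,st,ce=cv2.connectedComponentsWithStats(m[262:305,220:300])
    print(n,[(st[i][4],np.round(ce[i]+[220,262],0).tolist()) for i in range(1,k) if st[i][4]>2])
s=plan(*pour(-19.3,172),-1,step=30,ang=3,n=18)
```

```text
0.01554451412670455 [ 0.56262962 -0.29971609  0.18042663] [-1.60676911e+02  7.91679052e-02  7.39031566e+01]
s9 [(np.int32(4), [276.0, 263.0]), (np.int32(4), [242.0, 264.0]), (np.int32(170), [270.0, 272.0]), (np.int32(3), [291.0, 266.0]), (np.int32(40), [296.0, 279.0]), (np.int32(15), [234.0, 283.0]), (np.int32(14), [242.0, 284.0]), (np.int32(20), [250.0, 284.0]), (np.int32(9), [257.0, 294.0])]
s11 [(np.int32(42), [225.0, 267.0]), (np.int32(5), [265.0, 262.0]), (np.int32(3), [275.0, 263.0]), (np.int32(113), [242.0, 271.0]), (np.int32(126), [289.0, 290.0])]
18 rows
([28.9, -5.2, -0.2], [-0.01, -0.66, -1.87])
([29.0, -4.2, -0.5], [-0.01, -0.66, -1.87])
([29.1, -3.3, -0.8], [-0.01, -0.66, -1.87])
([29.2, -2.3, -1.2], [-0.01, -0.66, -1.87])
([29.3, -1.4, -1.5], [-0.01, -0.66, -1.87])
([29.3, -0.4, -1.8], [-0.01, -0.66, -1.87])
([29.2, 0.6, -2.2], [-0.01, -0.66, -1.87])
([29.2, 1.5, -2.5], [-0.01, -0.66, -1.87])
([29.1, 2.5, -2.8], [-0.01, -0.66, -1.87])
([29.0, 3.4, -3.2], [-0.01, -0.66, -1.87])
([28.8, 4.4, -3.5], [-0.01, -0.66, -1.87])
([28.6, 5.3, -3.8], [-0.01, -0.66, -1.87])
([28.4, 6.2, -4.1], [-0.01, -0.66, -1.87])
([28.1, 7.1, -4.5], [-0.01, -0.66, -1.87])
([27.8, 8.1, -4.8], [-0.01, -0.66, -1.87])
([27.5, 9.0, -5.1], [-0.01, -0.66, -1.87])
([27.1, 9.9, -5.4], [-0.01, -0.66, -1.87])
([26.7, 10.7, -5.7], [-0.01, -0.66, -1.87])
```

The right lane's slug blobs are gone from the image. I carry the second load.

Request:
play_rows --increments '[{"slide": [10,-4,-8],"angular": [0,-0.4,-1],"claw": -1},{"slide": [20,-7,-8],"angular": [0,-0.7,-1.9],"claw": -1},{"slide": [29,-6,-6],"angular": [0,-0.7,-1.9],"claw": -1},{"slide": [29,-4,-4],"angular": [0,-0.7,-1.9],"claw": -1},{"slide": [29,-4,0],"angular": [0,-0.7,-1.9],"claw": -1},{"slide": [29,-3,-1],"angular": [0,-0.7,-1.9],"claw": -1},{"slide": [29,-1.5,-1],"angular": [0,-0.7,-1.9],"claw": -1},{"slide": [29,-0.5,-1],"angular": [0,-0.7,-1.9],"claw": -1}]'

```text
time: 29.05
ee_pos: [0.5753, -0.0928, 0.2129]
tcp_rot: [-160.2, 0.2, 89.3]
wrist_force: [0.8, 0.0, -2.6]
opening: 0.0156
grasp_force: 80.7
```

Request:
play_rows --increments '[{"slide": [29,0.5,-2],"angular": [0,-0.7,-1.9],"claw": -1},{"slide": [29,1.5,-2],"angular": [0,-0.7,-1.9],"claw": -1},{"slide": [29,2.5,-2],"angular": [0,-0.7,-1.9],"claw": -1},{"slide": [29,3.5,-3],"angular": [0,-0.7,-1.9],"claw": -1},{"slide": [29,4.5,-3],"angular": [0,-0.7,-1.9],"claw": -1},{"slide": [28.5,5.5,-3],"angular": [0,-0.7,-1.9],"claw": -1},{"slide": [28,6,-4],"angular": [0,-0.7,-1.9],"claw": -1}]'

```text
time: 29.75
ee_pos: [0.5856, 0.1109, 0.2217]
tcp_rot: [-160.1, 0.3, 103.5]
wrist_force: [0.7, -0.5, -1.6]
opening: 0.0159
grasp_force: 80.7
```

Run:
```python
from p import *
o=bot.get_obs();print(o['q'],o['opening'],o['ee_pos'],o['tcp_rot'])
a=pour(-19.3,166)
s=plan(*a,-1,step=20,ang=3)
```

```text
[ 11.20316457  32.11327017  38.29524473 116.01664365  -1.07430475
  87.95593063] 0.01590836251174832 [0.58562825 0.110907   0.22166685] [-160.13984762    0.3164514   103.49047135]
7 rows
([14.4, 9.2, -0.9], [-0.08, -0.25, -0.84])
([14.3, 9.4, -1.0], [-0.08, -0.25, -0.84])
([14.1, 9.7, -1.0], [-0.08, -0.25, -0.84])
([14.0, 9.9, -1.1], [-0.08, -0.25, -0.84])
([13.8, 10.1, -1.1], [-0.08, -0.25, -0.84])
([13.7, 10.3, -1.2], [-0.08, -0.25, -0.84])
([13.5, 10.5, -1.2], [-0.08, -0.25, -0.84])
```

Request:
play_rows --increments '[{"slide": [17,9.5,0],"angular": [0,-0.25,-0.9],"claw": -1},{"slide": [17,10,-1],"angular": [0,-0.25,-0.9],"claw": -1},{"slide": [17,10,-1],"angular": [0,-0.25,-0.9],"claw": -1},{"slide": [15,10,-1.5],"angular": [0,-0.25,-0.9],"claw": -1},{"slide": [15,10,-1.5],"angular": [0,-0.25,-0.8],"claw": -1},{"slide": [10,10,-1.5],"angular": [0,-0.25,-0.8],"claw": -1},{"slide": [7,9,-1],"angular": [0,-0.25,-0.7],"claw": -1},{"slide": [0,0,0],"angular": [0,0,0],"claw": -1}]'

```text
time: 30.55
ee_pos: [0.6239, 0.2237, 0.2041]
tcp_rot: [-160.1, -0.0, 109.6]
wrist_force: [-0.1, 0.2, -1.7]
opening: 0.0155
grasp_force: 80.7
```

Run:
```python
from p import *
o=bot.get_obs();print(o['ee_pos'],o['tcp_rot'])
s=plan(*pour(0,141),-1,step=30,ang=5)
```

```text
[0.62388924 0.22368585 0.204076  ] [-1.60073038e+02 -3.44677634e-02  1.09628820e+02]
4 rows
([0.0, -4.4, 1.1], [-4.98, -0.01, 0.01])
([0.0, -4.5, 0.7], [-4.98, -0.01, 0.01])
([0.0, -4.6, 0.3], [-4.98, -0.01, 0.01])
([0.0, -4.6, -0.1], [-4.98, -0.01, 0.01])
```

Request:
play_rows --increments '[{"slide": [0,-4.4,1],"angular": [-5,0,0],"claw": -1},{"slide": [0,-4.5,0.7],"angular": [-5,0,0],"claw": -1},{"slide": [0,-4.6,0.3],"angular": [-5,0,0],"claw": -1},{"slide": [0,-4.6,0],"angular": [-5,0,0],"claw": -1},{"slide": [0,0,0],"angular": [0,0,0],"claw": -1}]'

```text
time: 31.05
ee_pos: [0.6043, 0.2147, 0.2083]
tcp_rot: [-179.6, -0.0, 109.5]
wrist_force: [0.7, -0.2, -1.7]
opening: 0.0155
grasp_force: 81.5
```

Request:
play_rows --increments '[{"slide": [0,-5,-1.6],"angular": [-4,0,0],"claw": -1},{"slide": [0,-5,-2],"angular": [-4,0,0],"claw": -1},{"slide": [0,-4.6,-2.2],"angular": [-4,0,0],"claw": -1},{"slide": [0,-4.6,-2.5],"angular": [-4,0,0],"claw": -1},{"slide": [0,-4.4,-2.8],"angular": [-4,0,0],"claw": -1},{"slide": [0,0,0],"angular": [0,0,0],"claw": -1},{"slide": [0,-4,-2.5],"angular": [-3,0,0],"claw": -1},{"slide": [0,-4,-2.7],"angular": [-3,0,0],"claw": -1}]'

```text
time: 31.85
ee_pos: [0.5762, 0.2048, 0.2185]
tcp_rot: [154.4, -0.0, 109.5]
wrist_force: [0.4, -0.0, -1.0]
opening: 0.0159
grasp_force: 81.7
```

Request:
play_rows --increments '[{"slide": [0,-4,-3],"angular": [-3,0,0],"claw": -1},{"slide": [0,-5.5,-5],"angular": [-5,0,0],"claw": -1},{"slide": [0,-5.5,-5.5],"angular": [-5,0,0],"claw": -1},{"slide": [0,-5.5,-6],"angular": [-5,0,0],"claw": -1},{"slide": [0,0,0],"angular": [0,0,0],"claw": -1},{"slide": [0,0,0],"angular": [0,0,0],"claw": -1},{"slide": [0,0,0],"angular": [0,0,0],"claw": -1}]'

```text
time: 32.55
ee_pos: [0.5506, 0.1958, 0.2254]
tcp_rot: [136.4, -0.0, 109.5]
wrist_force: [-0.3, -0.4, -0.7]
opening: 0.0155
grasp_force: 82.0
```

Request:
play_rows --increments '[{"slide": [0,10,7],"angular": [7,0,0],"claw": -1},{"slide": [0,10,6],"angular": [7,0,0],"claw": -1},{"slide": [0,11,4.5],"angular": [7,0,0],"claw": -1},{"slide": [0,11.5,3],"angular": [7,0,0],"claw": -1},{"slide": [0,12,2],"angular": [7,0,0],"claw": -1},{"slide": [0,12,0],"angular": [7,0,0],"claw": -1},{"slide": [0,12,-1],"angular": [2,0,0],"claw": -1},{"slide": [0,0,0],"angular": [0,0,0],"claw": -1}]'

```text
time: 33.35
ee_pos: [0.6297, 0.2238, 0.2312]
tcp_rot: [179.8, -0.0, 109.5]
wrist_force: [0.9, -0.3, -1.3]
opening: 0.0154
grasp_force: 81.4
```

Run:
```python
from p import *
o=bot.get_obs();print(o['ee_pos'],o['tcp_rot'])
# put-down: scoop_mid at mat mid, scoop yaw -16.4; TCP 31 behind, lateral +1.6
d=np.radians(-16.4); ex=np.array([np.cos(d),np.sin(d)]); ey=np.array([-ex[1],ex[0]])
T=np.array([453.4,-29.1])+31*ex+1.6*ey; print(T)
s=plan([*T,130],[180,0,73.6],-1,step=35)
```

```text
[0.62966353 0.22378647 0.23118191] [ 1.79807919e+02 -1.81663390e-02  1.09474756e+02]
[483.59047954 -36.3176828 ]
10 rows
([-19.7, -22.5, 10.0], [0.02, -0.01, 3.59])
([-21.0, -21.2, 10.0], [0.02, -0.01, 3.59])
([-22.3, -19.8, 10.1], [0.02, -0.01, 3.59])
([-23.5, -18.4, 10.1], [0.02, -0.01, 3.59])
([-24.6, -16.9, 10.1], [0.02, -0.01, 3.59])
([-25.6, -15.3, 10.1], [0.02, -0.01, 3.59])
([-26.5, -13.7, 10.1], [0.02, -0.01, 3.59])
([-27.3, -12.0, 10.1], [0.02, -0.01, 3.59])
([-28.0, -10.3, 10.1], [0.02, -0.01, 3.59])
([-28.6, -8.5, 10.1], [0.02, -0.01, 3.59])
```

Request:
play_rows --increments '[{"slide": [-20,-22.5,2],"angular": [0,0,3.6],"claw": -1},{"slide": [-21,-21,5],"angular": [0,0,3.6],"claw": -1},{"slide": [-22,-20,8],"angular": [0,0,3.6],"claw": -1},{"slide": [-23.5,-18.5,10],"angular": [0,0,3.6],"claw": -1},{"slide": [-24.5,-17,12],"angular": [0,0,3.6],"claw": -1},{"slide": [-25.5,-15,13],"angular": [0,0,3.6],"claw": -1},{"slide": [-26.5,-14,13],"angular": [0,0,3.6],"claw": -1},{"slide": [-27,-12,13],"angular": [0,0,3.6],"claw": -1}]'

```text
time: 34.15
ee_pos: [0.5096, 0.0145, 0.1573]
tcp_rot: [179.5, -0.3, 80.5]
wrist_force: [0.3, 0.3, -1.0]
opening: 0.0156
grasp_force: 81.4
```

Request:
play_rows --increments '[{"slide": [-28,-10,13],"angular": [0,0,3.6],"claw": -1},{"slide": [-25,-8.5,12],"angular": [0,0,3.6],"claw": -1},{"slide": [0,0,0],"angular": [0,0,0],"claw": -1},{"slide": [0,0,0],"angular": [0,0,0],"claw": -1}]'

```text
time: 34.55
ee_pos: [0.4821, -0.0332, 0.1323]
tcp_rot: [179.5, -0.3, 73.4]
wrist_force: [-0.3, -0.2, -0.5]
opening: 0.0153
grasp_force: 81.4
```

Run:
```python
from p import *
s=plan([483.6,-36.3,72],[180,0,73.6],-1,step=35)
snap('side','s12'); snap('top','t12')
```

```text
2 rows
([-1.4, 0.9, 30.2], [0.23, -0.16, -0.08])
([-1.3, 1.1, 30.2], [0.23, -0.16, -0.08])
```

Request:
play_rows --increments '[{"slide": [-1.4,1,25],"angular": [0.2,-0.2,-0.1],"claw": -1},{"slide": [-1.3,1,25],"angular": [0.2,-0.1,-0.1],"claw": -1},{"slide": [0,0,10],"angular": [0,0,0],"claw": -1},{"slide": [0,0,4],"angular": [0,0,0],"claw": -1},{"slide": [0,0,0],"angular": [0,0,0],"claw": -1}]'

```text
time: 35.15
ee_pos: [0.4836, -0.0356, 0.0681]
tcp_rot: [-180.0, -0.0, 73.7]
wrist_force: [-0.5, -0.7, -0.7]
opening: 0.0157
grasp_force: 81.3
```

Request:
play_rows --increments '[{"slide": [0,0,1.5],"angular": [0,0,0],"claw": -1},{"slide": [0,0,1.5],"angular": [0,0,0],"claw": -1},{"slide": [0,0,0],"angular": [0,0,0],"claw": -1}]'

```text
time: 35.45
ee_pos: [0.4838, -0.0359, 0.0654]
tcp_rot: [179.9, -0.0, 73.7]
wrist_force: [-0.0, -0.3, -0.2]
opening: 0.0153
grasp_force: 80.9
```

Request:
play_rows --increments '[{"slide": [0,0,0.7],"angular": [0,0,0],"claw": -1},{"slide": [0,0,0],"angular": [0,0,0],"claw": -1},{"slide": [0,0,0],"angular": [0,0,0],"claw": -0.4},{"slide": [0,0,0],"angular": [0,0,0],"claw": 0.2},{"slide": [0,0,0],"angular": [0,0,0],"claw": 0.8},{"slide": [0,0,0],"angular": [0,0,0],"claw": 1},{"slide": [0,0,0],"angular": [0,0,0],"claw": 1}]'

```text
time: 36.15
ee_pos: [0.4832, -0.036, 0.0639]
tcp_rot: [-180.0, -0.0, 73.7]
wrist_force: [-0.7, 0.4, -0.2]
opening: 0.0817
grasp_force: 0.0
```

Request:
play_rows --increments '[{"slide": [0,0,-20],"angular": [0,0,0],"claw": 1},{"slide": [0,0,-40],"angular": [0,0,0],"claw": 1},{"slide": [0,0,-45],"angular": [0,0,0],"claw": 1},{"slide": [20,-20,-30],"angular": [0,0,0],"claw": 0},{"slide": [30,-40,0],"angular": [0,0,0],"claw": -1},{"slide": [30,-45,0],"angular": [0,0,0],"claw": -1},{"slide": [30,-30,0],"angular": [0,0,0],"claw": -1},{"slide": [0,0,0],"angular": [0,0,0],"claw": -1}]'

```text
time: 36.95
ee_pos: [0.3853, 0.1074, 0.1996]
tcp_rot: [180.0, -0.1, 73.9]
wrist_force: [0.8, -0.6, 0.6]
opening: 0.0122
grasp_force: 0.0
```

Run:
```python
from p import *
o=bot.get_obs();print(o['ee_pos'],o['tcp_rot'],o['opening'])
snap('side','s13'); snap('top','t13')
a=cv2.imread('pics/t13.png');b=cv2.imread('pics/s13.png')
f=lambda im:np.clip(cv2.resize(im,(400,int(400*im.shape[0]/im.shape[1])),interpolation=cv2.INTER_CUBIC).astype(int)*1.4,0,255).astype(np.uint8)
w=f(a[170:310,110:310]); z=f(a[170:270,320:420]); v=f(b[100:220,180:300]); u=f(b[225:325,200:320])
H=np.vstack([np.hstack([w,v[:280]]),np.hstack([z[:310],u[:310]])]); print(H.shape)
cv2.imwrite('pics/c13.png',H)
```

```text
[0.38533379 0.10744583 0.19955449] [ 1.79998181e+02 -7.45520598e-02  7.39499780e+01] 0.012179213821486854
(590, 800, 3)
```

View pics/c13.png

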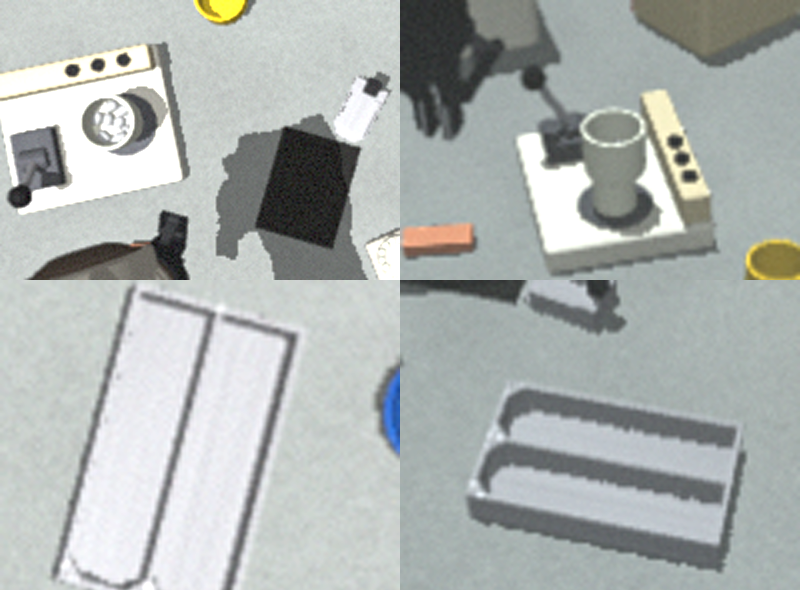

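All ten slugs are in the crucible and the tray is empty. The scoop has been knocked off the mat: it stands at crop (360,105), i.e. top pixel (290,222), still upright. I throw the lever first, then fetch the scoop.

Run:
```python
from p import *
s=plan([425,276,200],[180,0,100.8],-1,step=45)
s=plan([425,276,124],[180,0,100.8],-1,step=40,start=s)
# knocked scoop
t=cv2.imread('pics/t13.png').astype(int); g=t.min(2)
c=blob(g>125,288,225,20); r=cv2.minAreaRect(c); print(r,cv2.contourArea(c)); bx=cv2.boxPoints(r)
Q=np.array([onz('top',*p,.012)*1000 for p in bx]); print(Q.round(1),Q.mean(0).round(1))
m=blob(t.max(2)<70,297.5,212.5,8); (u,v),rr=cv2.minEnclosingCircle(m); M=cv2.moments(m); print(u,v,rr,M['m10']/M['m00'],M['m01']/M['m00'],onz('top',u,v,.083)*1000)
s13=cv2.imread('pics/s13.png')
print(bx, proj('side',[.566,-.12,.083]))
```

```text
4 rows
([43.7, -2.8, -0.2], [0.01, -0.0, -6.74])
([43.7, 2.4, -0.2], [0.01, -0.0, -6.74])
([43.1, 7.5, -0.2], [0.01, -0.0, -6.74])
([42.0, 12.5, -0.2], [0.01, -0.0, -6.74])
2 rows
([0.0, -0.0, 38.0], [0.0, 0.0, 0.0])
([0.0, -0.0, 38.0], [0.0, 0.0, 0.0])
((288.5, 224.50003051757812), (39.59797668457031, 35.35533905029297), 45.0) 996.5
[[ 552.2  -25.8   12. ]
 [ 613.5  -88.    12. ]
 [ 543.7 -156.4   12. ]
 [ 482.9  -94.    12. ]] [548.1 -91.   12. ]
296.0 213.0 4.472236156463623 296.26190476190476 212.8452380952381 [ 572.52640697 -105.80593469   83.        ]
[[262.      223.00003]
 [287.      198.00003]
 [315.      226.00003]
 [290.      251.00003]] [257.22116565 217.25405225]
```

Request:
play_rows --increments '[{"slide": [43.5,-3,0],"angular": [0,0,-6.7],"claw": -1},{"slide": [43.5,2.5,0],"angular": [0,0,-6.7],"claw": -1},{"slide": [43,7.5,0],"angular": [0,0,-6.7],"claw": -1},{"slide": [42,12.5,0],"angular": [0,0,-6.7],"claw": -1},{"slide": [0,0,38],"angular": [0,0,0],"claw": -1},{"slide": [0,0,36],"angular": [0,0,0],"claw": -1},{"slide": [0,0,0],"angular": [0,0,0],"claw": -1},{"slide": [0,0,0],"angular": [0,0,0],"claw": -1}]'

```text
time: 37.85
ee_pos: [0.4263, 0.2738, 0.1253]
tcp_rot: [-179.9, 0.0, 100.4]
wrist_force: [-0.3, -0.0, 0.6]
opening: 0.0003
grasp_force: 0.0
```

Request:
play_rows --increments '[{"slide": [0,10,0],"angular": [0,0,0],"claw": -1},{"slide": [0,10,0],"angular": [0,0,0],"claw": -1},{"slide": [0,10,0],"angular": [0,0,0],"claw": -1},{"slide": [0,10,0],"angular": [0,0,0],"claw": -1},{"slide": [0,10,0],"angular": [0,0,0],"claw": -1},{"slide": [0,10,0],"angular": [0,0,0],"claw": -1}]'

```text
time: 38.45
ee_pos: [0.4857, 0.2859, 0.125]
tcp_rot: [-180.0, -0.0, 100.5]
wrist_force: [-0.5, 0.2, -1.2]
opening: 0.0002
grasp_force: 0.5
```

Run:
```python
from p import *
o=bot.get_obs();d=np.radians(10.8);ex=np.array([np.cos(d),np.sin(d)]);ey=np.array([-ex[1],ex[0]]);p=o['ee_pos'][:2]*1000-[533,189.5]
print(p@ex,p@ey,o['ee_pos'],o['wrist_force'],o['tcp_rot'])
t=cv2.imread('pics/t13.png'); hsv=cv2.cvtColor(t,cv2.COLOR_BGR2HSV)
print(t[212:240:3,280:304:2].min(2))
```

```text
-28.383632856310705 103.52037242613773 [0.48572134 0.28586818 0.12499972] [-0.46046602  0.22484174 -1.16455676] [-1.79983482e+02 -1.28955553e-02  1.00474708e+02]
[[147 142 140 165 176 172 136  47  41  44  45  76]
 [148 136 153 174 176 175  64  45  46  48 112 122]
 [142 144 134 181 178 179 176 174 128 142 176 165]
 [145 153 179 180 179 176 173 178 180 177 153 111]
 [157 164 177 178 179 174 175 182 180 173 124 146]
 [175 178 177 184 176 176 180 184 172 143 141 151]
 [180 176 179 176 176 181 184 178 144 138 144 147]
 [186 183 177 178 179 183 183 136 142 142 144 148]
 [191 189 190 189 183 184 147 123 143 140 145 146]
 [149 144 182 191 183 181 155 145 147 141 142 146]]
```

Request:
play_rows --increments '[{"slide": [0,9,0],"angular": [0,0,0],"claw": -1},{"slide": [0,9,0],"angular": [0,0,0],"claw": -1},{"slide": [0,6,0],"angular": [0,0,0],"claw": -1},{"slide": [0,4,0],"angular": [0,0,0],"claw": -1},{"slide": [0,3,0],"angular": [0,0,0],"claw": -1}]'

```text
time: 38.95
ee_pos: [0.5053, 0.2894, 0.1242]
tcp_rot: [-178.7, 0.0, 100.6]
wrist_force: [-69.8, -14.7, 28.2]
opening: 0.0001
grasp_force: 36.1
```

Request:
play_rows --increments '[{"slide": [0,2,0],"angular": [0,0,0],"claw": -1},{"slide": [0,2,0],"angular": [0,0,0],"claw": -1},{"slide": [0,0,0],"angular": [0,0,0],"claw": -1}]'

```text
time: 39.25
ee_pos: [0.5057, 0.2894, 0.1241]
tcp_rot: [-178.3, 0.0, 100.7]
wrist_force: [-78.6, -16.4, 32.7]
opening: 0.0002
grasp_force: 41.3
```

Request:
play_rows --increments '[{"slide": [0,2,0],"angular": [0,0,0],"claw": -1},{"slide": [0,2,0],"angular": [0,0,0],"claw": -1},{"slide": [0,0,0],"angular": [0,0,0],"claw": -1}]'

```text
time: 39.55
ee_pos: [0.5063, 0.2895, 0.124]
tcp_rot: [-177.9, 0.1, 100.7]
wrist_force: [-97.5, -20.6, 40.6]
opening: -0.0005
grasp_force: 51.2
```

Run:
```python
from p import *
t=cv2.imread('pics/t13.png').astype(int); g=t.min(2)
c=blob((g>164),289,227,26); r=cv2.minAreaRect(c); print(r,cv2.contourArea(c)); bx=cv2.boxPoints(r)
Q=np.array([onz('top',*p,.012)*1000 for p in bx]); print(Q.round(1),Q.mean(0).round(1))
```

```text
((288.4891662597656, 225.52059936523438), (16.99974822998047, 29.807775497436523), 27.7585391998291) 357.5
[[ 523.1  -55.1   12. ]
 [ 587.8  -90.    12. ]
 [ 567.9 -126.9   12. ]
 [ 503.3  -91.9   12. ]] [545.5 -91.   12. ]
```

That's the stop, and I pressed too hard. Backing off now.

Request:
play_rows --increments '[{"slide": [0,-14,0],"angular": [0,0,0],"claw": -1},{"slide": [0,-25,0],"angular": [0,0,0],"claw": -1},{"slide": [0,-30,-20],"angular": [0,0,0],"claw": -1},{"slide": [-30,-30,-40],"angular": [0,0,0],"claw": -1},{"slide": [-45,-20,-20],"angular": [0,0,0],"claw": 0},{"slide": [-45,0,0],"angular": [0,0,0],"claw": 1},{"slide": [0,0,0],"angular": [0,0,0],"claw": 1}]'

```text
time: 40.25
ee_pos: [0.433, 0.1575, 0.1998]
tcp_rot: [179.8, 0.0, 100.3]
wrist_force: [-0.6, -0.3, 0.1]
opening: 0.043
grasp_force: 0.0
```

Run:
```python
from p import *
o=bot.get_obs();print(o['ee_pos'],o['tcp_rot'])
snap('side','s14'); t=snap('top','t14')[:,:,::-1].astype(int)
d=np.radians(10.8);ex=np.array([np.cos(d),np.sin(d)]);ey=np.array([-ex[1],ex[0]])
for a in(-.5,0,.5):
    P=np.array([533,189.5])+(-20+80*np.sin(a))*ex+105*ey; X=[*P/1000,.052+.08*np.cos(a)]
    print(a,proj('top',X),proj('side',X))
b=cv2.imread('pics/s14.png')
m=blob(t.max(2)<60,125,255,28); 
k=(t.max(2)<48)[225:275,105:150]; 
for r in k[::2]: print(''.join('#' if x else '.' for x in r))
g=t.min(2); c=blob((g>164),289,227,26); r=cv2.minAreaRect(c); print(r)
c=blob(t.max(2)<70,297,212,9); print(cv2.minAreaRect(c))
print('side ball', b.max(2)[85:150:3,205:275:3]<45)
```

```text
[0.43299372 0.15751747 0.19977039] [1.79835024e+02 2.72353002e-02 1.00259528e+02]
-0.5 [119.27293741 267.22646753] [220.68007526 122.47462019]
0 [114.57697076 249.96901757] [231.80263417 118.48152511]
0.5 [113.16669694 232.4951377 ] [243.18167324 119.50897507]
.............................................
.............................................
......#####..................................
....#########................................
...###..######...............................
...##########..................#.............
.....########...................#............
................................#............
................................##...........
.......................#.........#...........
.................................##..........
............................#....##..........
............................#.....#..........
..................................#......#...
...................................#.........
...................................#......##.
...................................##........
................##.#########.................
..........#
[... 3103 characters left out ...]
alse False False False False
  False False False False False False False False False False False False]
 [False False False False False False False False False False False False
  False False False False False False False False False False False False]
 [False False False False False False False False False False False False
  False False False False False False False  True False False False False]
 [False False False False False False False False False False False False
  False False False False False False False False False False False False]
 [False False False False False False False False False False False False
  False False False False False False False False False False False False]]
```

The ball is at top pixel (113.5,233), where 1.0 rad should put it, so the lever is fully over. The scoop handle is at about (572,-105.5) with yaw -28°, and the pan and cap measurements agree. I'll fetch it.

Run:
```python
from p import *
s=plan([572.2,-105.7,200],[180,0,61.7],-1,step=45)
```

```text
7 rows
([-41.0, 12.8, -0.2], [0.01, -0.01, 5.52])
([-39.5, 16.7, -0.2], [0.01, -0.01, 5.52])
([-37.8, 20.4, -0.2], [0.01, -0.01, 5.52])
([-35.6, 23.9, -0.2], [0.01, -0.01, 5.52])
([-33.1, 27.3, -0.2], [0.01, -0.01, 5.52])
([-30.4, 30.3, -0.2], [0.01, -0.01, 5.52])
([-27.3, 33.1, -0.2], [0.01, -0.01, 5.52])
```

Request:
play_rows --increments '[{"slide": [-41,13,0],"angular": [0,0,5.5],"claw": 1},{"slide": [-39.5,16.5,0],"angular": [0,0,5.5],"claw": 1},{"slide": [-38,20.5,0],"angular": [0,0,5.5],"claw": 1},{"slide": [-35.5,24,0],"angular": [0,0,5.5],"claw": 1},{"slide": [-33,27,0],"angular": [0,0,5.5],"claw": 1},{"slide": [-30.5,30.5,0],"angular": [0,0,5.5],"claw": 1},{"slide": [-27,33,0],"angular": [0,0,5.6],"claw": 1},{"slide": [0,0,40],"angular": [0,0,0],"claw": 1}]'

```text
time: 41.15
ee_pos: [0.5777, -0.1075, 0.1616]
tcp_rot: [179.5, -0.1, 61.6]
wrist_force: [-0.5, 0.3, -0.3]
opening: 0.0853
grasp_force: 0.0
```

Request:
play_rows --increments '[{"slide": [0,0,0],"angular": [0,0,0],"claw": 1},{"slide": [0,0,0],"angular": [0,0,0],"claw": 1}]'

```text
time: 41.35
ee_pos: [0.5723, -0.1031, 0.1574]
tcp_rot: [-179.8, 0.0, 62.0]
wrist_force: [-0.2, -0.0, 0.5]
opening: 0.0855
grasp_force: 0.0
```

Run:
```python
from p import *
s=plan([572.2,-105.7,64],[180,0,61.7],-1,step=45)
```

```text
3 rows
([-0.8, 0.5, 31.1], [-0.06, 0.01, 0.09])
([-0.8, 0.4, 31.1], [-0.06, 0.01, 0.09])
([-0.8, 0.4, 31.1], [-0.06, 0.01, 0.09])
```

Request:
play_rows --increments '[{"slide": [-1.2,0.7,30],"angular": [0,0,0.3],"claw": 1},{"slide": [-1.2,0.6,30],"angular": [0,0,0],"claw": 1},{"slide": [0,0,20],"angular": [0,0,0],"claw": 1},{"slide": [0,0,13],"angular": [0,0,0],"claw": 1},{"slide": [0,0,0],"angular": [0,0,0],"claw": 0},{"slide": [0,0,0],"angular": [0,0,0],"claw": -0.4},{"slide": [0,0,0],"angular": [0,0,0],"claw": -0.6},{"slide": [0,0,0],"angular": [0,0,0],"claw": -1}]'

```text
time: 42.15
ee_pos: [0.5733, -0.1071, 0.0665]
tcp_rot: [179.9, -0.0, 61.6]
wrist_force: [-0.0, -0.5, 0.5]
opening: 0.0285
grasp_force: 0.0
```

Request:
play_rows --increments '[{"slide": [0,0,0],"angular": [0,0,0],"claw": -1},{"slide": [0,0,0],"angular": [0,0,0],"claw": -1}]'

```text
time: 42.35
ee_pos: [0.5731, -0.1072, 0.0662]
tcp_rot: [179.9, -0.0, 61.6]
wrist_force: [-1.5, -0.0, 5.8]
opening: 0.0156
grasp_force: 77.5
```

Run:
```python
from p import *
o=bot.get_obs();print(o['ee_pos'],o['tcp_rot'],o['opening'])
# lateral offset of handle from TCP along tool x at the measured handle
R=Ro.from_euler('xyz',o['tcp_rot'],degrees=True); print(R.inv().apply(np.array([.5722,-.1055,.064])-o['ee_pos'])*1000)
s=plan([*(o['ee_pos'][:2]*1000),110],[180,0,o['tcp_rot'][2]],-1)
s=plan([483.2,-37.8,110],[180,0,73.6],-1,step=30,start=s)
```

```text
[ 0.57314919 -0.10719727  0.0661594 ] [ 1.79929821e+02 -2.96228909e-02  6.15701156e+01] 0.0155775601807905
[ 1.03956784 -1.6454069   2.15792634]
1 rows
([0.0, 0.1, -43.8], [0.07, -0.03, -0.0])
4 rows
([4.6, -28.0, -0.0], [0.0, 0.0, -3.01])
([6.0, -27.8, -0.0], [-0.0, 0.0, -3.01])
([7.5, -27.4, -0.0], [-0.0, 0.0, -3.01])
([8.9, -27.0, -0.0], [-0.0, 0.0, -3.01])
```

Request:
play_rows --increments '[{"slide": [0,0,-15],"angular": [0,0,0],"claw": -1},{"slide": [0,0,-29],"angular": [0,0,0],"claw": -1},{"slide": [4.6,-28,0],"angular": [0,0,-3],"claw": -1},{"slide": [6,-28,0],"angular": [0,0,-3],"claw": -1},{"slide": [7.5,-27.5,0],"angular": [0,0,-3],"claw": -1},{"slide": [8,-27,0],"angular": [0,0,-3],"claw": -1},{"slide": [0,0,0],"angular": [0,0,0],"claw": -1},{"slide": [0,0,0],"angular": [0,0,0],"claw": -1}]'

```text
time: 43.15
ee_pos: [0.4824, -0.0382, 0.1101]
tcp_rot: [179.9, -0.0, 73.6]
wrist_force: [-0.7, -0.2, -0.9]
opening: 0.0157
grasp_force: 78.6
```

Run:
```python
from p import *
o=bot.get_obs();print(o['ee_pos'],o['tcp_rot'],o['opening'])
s=plan([482.8,-38.6,70],[180,0,73.6],-1,step=20)
```

```text
[ 0.48237094 -0.0382014   0.11011862] [ 1.79932270e+02 -1.23682301e-02  7.35804298e+01] 0.01573909011254249
3 rows
([-0.1, 0.2, 13.4], [0.02, -0.0, -0.01])
([-0.1, 0.2, 13.4], [0.02, -0.0, -0.01])
([-0.1, 0.2, 13.4], [0.02, -0.0, -0.01])
```

Request:
play_rows --increments '[{"slide": [0,0.5,20],"angular": [0,0,0],"claw": -1},{"slide": [0,0,15],"angular": [0,0,0],"claw": -1},{"slide": [0,0,5],"angular": [0,0,0],"claw": -1},{"slide": [0,0,2.5],"angular": [0,0,0],"claw": -1},{"slide": [0,0,1],"angular": [0,0,0],"claw": -1},{"slide": [0,0,0],"angular": [0,0,0],"claw": -1}]'

```text
time: 43.75
ee_pos: [0.483, -0.0386, 0.0662]
tcp_rot: [180.0, -0.0, 73.6]
wrist_force: [0.2, -0.6, 1.0]
opening: 0.016
grasp_force: 78.6
```

Request:
play_rows --increments '[{"slide": [0,0,1],"angular": [0,0,0],"claw": -1},{"slide": [0,0,0],"angular": [0,0,0],"claw": -1}]'

```text
time: 43.95
ee_pos: [0.4832, -0.0386, 0.0661]
tcp_rot: [179.9, -0.0, 73.6]
wrist_force: [-2.6, -0.5, 9.4]
opening: 0.0155
grasp_force: 79.2
```

Down, with 9 N on the bench. I release, rise straight up and look.

Request:
play_rows --increments '[{"slide": [0,0,-0.7],"angular": [0,0,0],"claw": -0.4},{"slide": [0,0,0],"angular": [0,0,0],"claw": 0.2},{"slide": [0,0,0],"angular": [0,0,0],"claw": 0.8},{"slide": [0,0,0],"angular": [0,0,0],"claw": 1},{"slide": [0,0,0],"angular": [0,0,0],"claw": 1}]'

```text
time: 44.45
ee_pos: [0.4826, -0.0384, 0.0652]
tcp_rot: [-180.0, -0.0, 73.6]
wrist_force: [0.3, 0.4, -0.0]
opening: 0.0816
grasp_force: 0.0
```

Request:
play_rows --increments '[{"slide": [0,0,-20],"angular": [0,0,0],"claw": 1},{"slide": [0,0,-40],"angular": [0,0,0],"claw": 1},{"slide": [0,0,-45],"angular": [0,0,0],"claw": 1},{"slide": [0,0,-45],"angular": [0,0,0],"claw": 1},{"slide": [30,-40,0],"angular": [0,0,0],"claw": 1},{"slide": [30,-45,0],"angular": [0,0,0],"claw": 1},{"slide": [30,-40,0],"angular": [0,0,0],"claw": 1},{"slide": [0,0,0],"angular": [0,0,0],"claw": 1}]'

```text
time: 45.25
ee_pos: [0.3883, 0.0833, 0.216]
tcp_rot: [-180.0, -0.1, 73.9]
wrist_force: [1.2, -0.0, 0.5]
opening: 0.0852
grasp_force: 0.0
```

Run:
```python
from p import *
snap('side','s15'); snap('top','t15')
a=cv2.imread('pics/t15.png');b=cv2.imread('pics/s15.png')
t=a.astype(int)
c=blob((t.min(2)>90),264,264,30); r=cv2.minAreaRect(c); Q=np.array([onz('top',*p,.01)*1000 for p in cv2.boxPoints(r)]);print(r,Q.round(1).tolist(),Q.mean(0))
f=lambda im:np.clip(cv2.resize(im,(400,int(400*im.shape[0]/im.shape[1])),interpolation=cv2.INTER_CUBIC).astype(int)*1.4,0,255).astype(np.uint8)
cv2.imwrite('pics/c15.png',np.hstack([f(a[160:320,100:310])[:300],f(b[95:245,170:330])[:300]]))
```

```text
((263.9846496582031, 262.72308349609375), (17.190336227416992, 27.89044189453125), 15.255118370056152) [[428.0, -0.5, 10.0], [493.4, -18.8, 10.0], [481.9, -59.5, 10.0], [416.6, -41.0, 10.0]] [454.96402626 -29.96913634  10.        ]
```

View pics/c15.png

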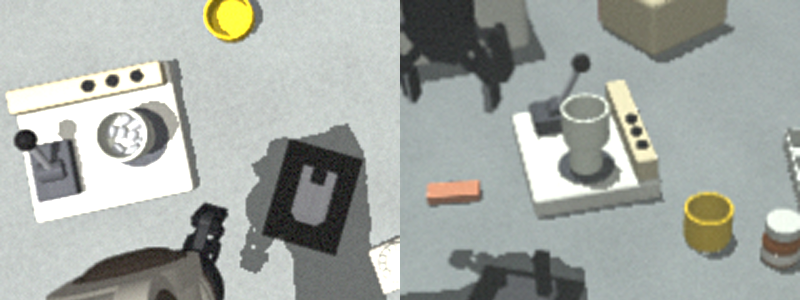

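The lever is over (ball at crop (25,140)), the crucible is upright on the pedestal with the slugs inside (crop (125,133)), and the scoop lies on the middle of its mat with the handle up. I hand it in.

```bash
python3 -c "
from workcell import bot
print(bot.job_done())"
```

```text
the job is handed in; nothing more can be done
None
```

I handed the job in at about 45 s: the pictures show all ten slugs in the crucible on the pedestal, the lever fully over and the scoop back on the middle of its mat, handle up; the scoop had been knocked off its mat and I put it back, and I pressed the lever against its stop harder than needed (wrist force up to about 107 N, limit 120 N).

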